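# Find the high spot of a bowl on the run-out turntable

### The job

Slide the sprung pointer in by its fin until it just bears lightly on the side of the bowl, then let go of the fin. Then turn the wheel slowly by its knob, feeling for where the bowl's wall stands out furthest, and leave the wheel at rest with that highest spot against the pointer and your hand off everything. The old bowl is fragile: do not touch it with the hand or let the pointer press hard on it, and do not disturb the other things on the table.

Things in the scene. Friction and masses are not known exactly. Their poses are not given: they have to be found in the camera images.
- bed: Grey cast bed of the turntable, a plate 390 x 150 x 16 mm fixed to the table. Origin: on the table, on the wheel's upright axis. z up; x points from that axis along the bed to the pointer bracket, which stands over x = 115 to 220 mm. A wooden stopper lies on the bed's end behind it.
- slide: Steel slide on the bracket, carrying the pointer. It moves only towards the wheel (bed -x) and back, 34 mm in all; stiff, about 10 N, and stays where left. Origin: at table level under its fin, 150 to 160 mm from the wheel's axis at the start; axes as the bed's. Block 50 (x) x 46 (y) mm, z = 101 to 123 mm, level barrel in front to 59 mm.
- fin_grip (a point): Point in the fin that stands on the slide, to hold it by: 12 mm thick along bed x, 26 mm wide along y, z = 123 to 165 mm, free on all sides. The point is mid fin, at z = 150 mm.
- barrel_end (a point): Mouth of the barrel, 59 mm in front of the slide's origin, z = 112 mm. Out of it stands the pointer, a thin steel pin with a round end; free, its tip is 19 mm beyond this point (78 mm in front of the slide's origin). Pressed back it gives as a spring, 1 N per mm (13 mm travel). A light touch on the wall is 0.3 to 2 N; over 8.5 N is too hard.
- knob_grip (a point): Black knob that turns the wheel: free-spinning upright round handle, 16 mm diameter, z = 96 to 136 mm, 108 mm from the wheel's axis. This point is on its axis at z = 120 mm. Angles of the knob count anticlockwise from above, from the bed's x axis (the pointer). It starts at 62 to 85. Knob and hand cannot pass the slide: keep it within 55 to 310 degrees.
- wheel: Aluminium wheel head, disc of 244 mm diameter, top face at z = 92 mm, turning about the upright axis with slight friction (0.04 N m); stays where left. Origin: on its axis at table level; its -x axis points to the knob. Turn it slowly, under about 1 rad/s. The highest spot of the bowl comes to the pointer somewhere within the knob's travel, at least 20 degrees from its ends.
- bowl: Brown clay bowl, upturned mid wheel and turning with it; top at z = 157 mm. Origin: wheel axis, table level. Its upright wall is round, radius 62 mm, but swells out smoothly at two places, each 40 to 50 degrees wide: one by 2 mm, the highest by 5 mm; where differs each time, the pose does not tell. Neither is at the pointer at first. The pointer rubs (friction 0.45): pressed more, the wheel turns harder.
- barrel: Small brown barrel-shaped vessel, 60 mm diameter, 88 mm tall. Origin: centre of its underside. Loose bystander, leave it alone.
- stopper: Brown round stopper, 42 mm diameter, 20 mm tall, on the end of the bed behind the slide. Origin: centre of its underside. Loose bystander, leave it alone.
- cork_ring: Cork ring, 90 mm outside, 18 mm tall. Origin: centre of its underside. Loose bystander, leave it alone.
- brush: Hand brush, 190 mm long, lying flat. Origin: under its middle. Loose bystander, leave it alone.
- spatula: Steel spatula, 200 mm long, lying flat. Origin: under its middle. Loose bystander, leave it alone.
- jar: Amber glass jar, 60 mm diameter, 85 mm tall. Origin: centre of its underside. Loose bystander, leave it alone.
- tub: White open plastic tub, 130 x 190 x 75 mm. Origin: centre of its underside. Loose bystander, leave it alone.
- sherd: Flat clay potsherd, about 70 x 40 x 8 mm. Origin: underside. Loose bystander, leave it alone.

How it is judged:
By the outcome, as a careful person would: the job done as asked, in the order asked, and still so for the second after the job is handed in, with the robot touching nothing.
It also fails if it takes over 72 s, if anything falls off the work surface, if the arm or the gripper's body presses on something with over 40 N, if the wrist force passes 120 N, or if a joint passes its speed limit or range.

### The arm

A 7-joint arm with a two-finger parallel gripper is mounted at the origin on the work surface. World frame = base frame: x ahead of the robot, y to its left, z up, the work surface at z = 0. Lengths are in m, angles in rad, forces in N, time in s.
With the tool pointing down it reaches from about 0.35 to 0.9 m from the base axis. Payload 8.1 kg.
Tool frame: the origin (TCP) lies midway between the tips of the shut fingers; the grasp point (between the pads) lies 19 mm behind it; z points along the fingers, y is the line along which they close (so a half turn about z gives the same grasp; the last joint's range is limited). The gripper opens to 92 mm and grips with 3 to 60 N. Pads are 19 mm wide; open, the fingers measure 130 mm over their backs; the gripper's body (75 mm by 190 mm) begins 47 mm behind the grasp point.
Start: joints at [1.006, 0.434, 0.025, 1.573, -0.012, 1.134, -0.075], TCP at [0.278, -0.56, 0.227] pointing down, gripper open.
Joint ranges: [-2.62, 2.62], [-0.44, 2.09], [-1.27, 1.32], [0.08, 2.57], [-1.32, 4.46], [0.12, 2], [-2.74, 2.74]. Speed limits (rad/s): [2.22, 2.22, 3.01, 3.01, 3.14, 3.14, 3.14].

### API

Orientations are given as a rotation vector (axis times angle).
In Python, from cell import arm gives the robot as it stands.
- The arm moves only by the tool move_arm, never from a script. Its argument "motion" is a list of rows, each an object of numbers: "tx", "ty", "tz": the shift along the tool's x, y, z normalised to -1 to 1, where 1 is 1000 mm; "twist": the turn about the tool's z normalised to -1 to 1, where 1 is pi/2 rad. In form: [{"tx": .., "ty": .., "tz": .., "twist": ..}, ...]. A call has 1 to 12 rows; each row shifts and turns the commanded pose from where the row before left it, along the tool's axes as they then stand; what a row does not reach is not made up. A row lasts 1/10 s, in which the tool goes at most 50 mm and 8.59 degrees, less where a joint would pass 70% of its speed; a pose out of reach is approached as far as the arm can. A call with a number of a shift or a turn outside -1 to 1 is refused whole. A call with a gripper value outside its range is refused whole. "gripper" is the gripper's target within -1 to 1 (shut at 1, half-way at 0, fully open at -1), set as the call begins (left out, the last holds). The fingers move at their own pace and stop on an object; "squeeze" is the grip in N (left out, the last holds). Time passes only in rows, so rows that do not move let the fingers close. It gives the time, the measured TCP pose, the force, the opening and the grip force at its end, in the units of the state.
- arm.observe(): the state, without advancing time (a new reading comes with each control period).
- arm.get_image(name): name is "side" or "top"; returns the picture (420x560x3 uint8, red, green, blue); there is no depth.
- arm.calibration(name): a dict with "K" (3x3 intrinsics, pixels), "T" (4x4, takes a point from camera to world coordinates). Camera axes: x right, y down, z forward; pixel columns grow to the right and rows downward; lengths in m; the calibration is good to about 2 mm. A picture is of the moment at which its call begins. calibration takes no time and is no camera call.
- arm.sign_off(): hands the job in; it is judged then, once.
Trained networks look in the newest picture that a camera, given by its name, has taken for a name from the list of things; names that differ only in an ending like _2 or _b are one class to them, and where a whole thing is asked for, a point or a joint stands for the part that bears it (a point fixed in the world has none). Each returns a list of dicts, best first, with "conf" (0 to 1); they miss things now and then, are a little off and sometimes report something else, mostly with a low value. They report only what shows in the picture. A call takes as long as a camera call.
- arm.look_for(camera, query): "point" ([column, row] as shares, 0 to 1, of the picture: columns of its width, rows of its height, amid what is visible of it).
- arm.regions_of(camera, query): "region" (420x560 bool, what is visible of it) and "point" ([column, row] as shares, 0 to 1, of the picture: columns of its width, rows of its height, amid what is visible of it).
- arm.place_of(camera, query): "point" ([column, row] as shares, 0 to 1, of the picture: columns of its width, rows of its height: a listed point, or the origin of a listed thing).
The state is a dict: "clock": time; "joints": joint angles; "dq": joint speeds; "joint_efforts": joint torques, N m; "position": TCP position; "ee_rot": TCP orientation; "force": force on the tool from outside, world axes, zero at the start; "ft_torque": the same for the moment, N m; "width": opening from 0.0 (shut) to 1.0 (fully open); "gripper_force": force on a finger pad.
Only numpy, scipy, OpenCV 4.12 (cv2) and the standard library are available. Lean on these libraries where they do the work, as an engineer would, in place of code of your own. Each camera call takes 0.05 s, during which the arm holds its last target. There are 200 camera calls.

## Working session

There is one attempt and no reset: what is moved stays moved. The work goes in short steps, Python scripts to look and compute and a tool call to move; the robot and the scene stay as the last step left them, time stands still between calls to the robot, and variables do not carry over. Pictures are saved under pics/ and viewed, at most 10 in all, crops included, and the job is handed in when it is done.

Besides the shell and the picture viewer there is one more tool, called after "Emit:" in YAML: its name, and indented under it one key for each argument. move_arm: Moves the arm, as the interface text tells. Scaled input: -1 to 1 covers 1000 mm each way for a shift and pi/2 rad each way for a turn. Its arguments: {"type":"object","properties":{"motion":{"type":"array","items":{"type":"object","properties":{"tx":{"type":"number"},"ty":{"type":"number"},"tz":{"type":"number"},"twist":{"type":"number"}}}},"gripper":{"type":"number"},"squeeze":{"type":"number"}},"required":["motion"]}

```bash
ls; mkdir -p pics
cat > h.py <<'E'
import numpy as np, cv2
from cell import arm
def ray(cam,pt):
    c=arm.calibration(cam);K=np.array(c["K"]);T=np.array(c["T"])
    d=T[:3,:3]@np.linalg.inv(K)@[pt[0]*560,pt[1]*420,1]
    return T[:3,3],d
def atz(cam,pt,z):
    o,d=ray(cam,pt);return o+d*(z-o[2])/d[2]
def tri(p1,p2):
    (a,u),(b,v)=ray("top",p1),ray("side",p2)
    u=u/np.linalg.norm(u);v=v/np.linalg.norm(v)
    s=np.linalg.lstsq(np.c_[u,-v],b-a,rcond=None)[0]
    return (a+s[0]*u+b+s[1]*v)/2,np.linalg.norm(a+s[0]*u-b-s[1]*v)
E
python3 - <<'E'
from h import *
for c in("top","side"):
    cv2.imwrite(f"pics/{c}0.png",arm.get_image(c)[:,:,::-1]); print(c,np.array(arm.calibration(c)["T"])[:3].round(3).tolist())
    for q,z in(("fin_grip",.15),("barrel_end",.112),("knob_grip",.12),("wheel",0),("bowl",0),("bed",0),("slide",0)):
        for r in arm.place_of(c,q)[:2]: print(c,q,round(r["conf"],2),np.round(r["point"],3),atz(c,r["point"],z).round(4))
print(arm.observe())
E
```

```text
pics
top [[-0.015, -0.989, 0.149, 0.431], [-1.0, 0.014, -0.004, -0.019], [0.002, -0.149, -0.989, 1.273]]
top fin_grip 0.55 [0.441 0.464] [0.6335 0.0536 0.15  ]
top barrel_end 0.7 [0.476 0.485] [ 6.132e-01 -2.000e-04  1.120e-01]
top knob_grip 0.38 [0.5   0.582] [ 0.4938 -0.0379  0.12  ]
top wheel 0.83 [0.533 0.53 ] [ 0.5687 -0.0998  0.    ]
top bowl 0.56 [0.531 0.52 ] [ 0.5817 -0.0957  0.    ]
top bowl 0.42 [0.241 0.602] [0.4807 0.4168 0.    ]
top bed 0.95 [0.533 0.522] [ 0.5796 -0.0997  0.    ]
top slide 0.56 [0.531 0.525] [ 0.5752 -0.0962  0.    ]
top slide 0.55 [0.447 0.481] [0.6374 0.0537 0.    ]
side [[-0.673, -0.55, 0.494, 0.088], [-0.739, 0.482, -0.47, 0.48], [0.02, -0.681, -0.732, 0.892]]
side fin_grip 0.88 [0.453 0.507] [0.6361 0.0604 0.15  ]
side barrel_end 0.73 [0.495 0.516] [ 6.12e-01 -3.00e-04  1.12e-01]
side barrel_end 0.61 [0.576 0.559] [ 0.4901 -0.0449  0.112 ]
side knob_grip 0.52 [0.577 0.561] [ 0.4825 -0.0385  0.12  ]
side wheel 0.8 [0.549 0.554] [ 0.5811 -0.0929  0.    ]
side wheel 0.29 [0.575 0.558] [ 0.5487 -0.1205  0.    ]
side bowl 0.75 [0.553 0.553] [ 0.579  -0.0994  0.    ]
side bowl 0.2 [0.494 0.512] [ 0.6935 -0.0708  0.    ]
side bed 0.64 [0.546 0.545] [ 0.5952 -0.1001  0.    ]
{'clock': 0.8, 'joints': array([ 1.00641493,  0.4344638 ,  0.02500826,  1.57320213, -0.01163224,
        1.13399657, -0.07508302]), 'dq': array([ 3.61792190e-05,  3.53990286e-04, -1.38170434e-04,  3.68984431e-04,
        1.07494659e-03, -3.60928591e-04,  2.11612779e-03]), 'joint_efforts': array([ 1.84955992e-03, -6.67606616e+01,  9.85802785e-01, -3.14799249e+01,
       -6.00764039e-02,  3.26927612e-02,  7.51690635e-06]), 'position': array([ 0.27845272, -0.55955974,  0.2267636 ]), 'ee_rot': array([3.05819039e+00, 7.18785140e-01, 5.77494651e-05]), 'force': array([-0.72804806, -0.45557449,  0.49462609]), 'ft_torque': array([-0.03866582,  0.03463888,  0.03867026]), 'gripper_force': 0.0, 'width': 1.0022851083462911}
```

View pics/top0.png

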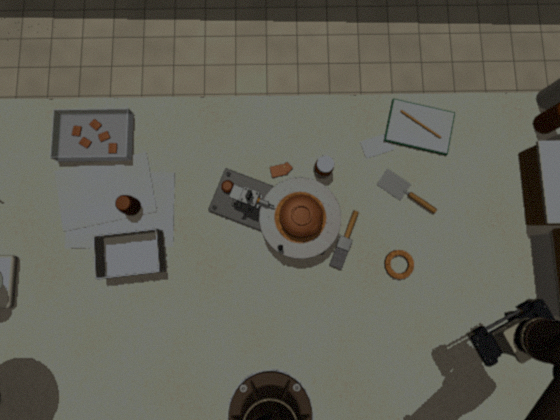

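View pics/side0.png

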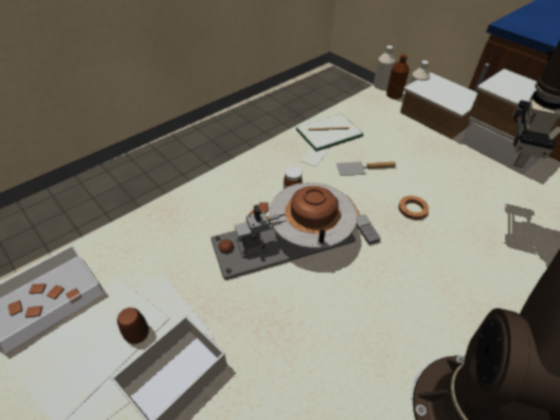

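The top view shows the wheel with the bowl at about (302,216), the fin at about (247,195) and the knob at about (280,247). The side view agrees. I'll refine the pose with a joint fit over several detections.

```bash
cat > fit.py <<'E'
from h import *
from scipy.optimize import least_squares
def proj(c,P):
    C=arm.calibration(c);T=np.array(C["T"]);p=np.array(C["K"])@(T[:3,:3].T@(P-T[:3,3]));return p[:2]/p[2]
def model(v):
    x,y,th,d,k=v;u=np.array([np.cos(th),np.sin(th),0]);o=np.array([x,y,0]);z=np.array([0,0,1.])
    w=np.array([np.cos(th+k),np.sin(th+k),0])
    return dict(wheel=o,bowl=o,bed=o,slide=o+d*u,fin_grip=o+d*u+.15*z,barrel_end=o+(d-.059)*u+.112*z,knob_grip=o+.108*w+.12*z)
def collect(n,qs):
    D=[]
    for _ in range(n):
        for c in("top","side"):
            arm.get_image(c)
            for q in qs:
                for r in arm.place_of(c,q)[:1]:
                    if r["conf"]>.3:D.append((c,q,np.array(r["point"])*[560,420]))
    return D
def fit(D,v0):
    return least_squares(lambda v:np.concatenate([proj(c,model(v)[q])-p for c,q,p in D]),v0,loss="soft_l1",x_scale=[.01,.01,.1,.01,.1])
E
python3 - <<'E'
from fit import *
D=collect(3,["wheel","bowl","bed","slide","fin_grip","barrel_end","knob_grip"])
r=fit(D,[.577,-.099,1.21,.155,1.34]);v=r.x
print(v.round(4),np.degrees(v[2]),np.degrees(v[4]))
for q in model(v):
    for c in("top","side"):
        e=[(p-proj(c,model(v)[q])).round(1).tolist() for cc,qq,p in D if cc==c and qq==q];print(q,c,e)
for q in("fin_grip","knob_grip"):print(q,model(v)[q].round(4))
im=[]
for c in("top","side"):
    a=arm.get_image(c)[:,:,::-1]; x,y=proj(c,model(v)["wheel"]).astype(int)
    a=a[y-75:y+55,x-110:x+70].copy();a=cv2.resize(a,None,fx=4,fy=4,interpolation=cv2.INTER_CUBIC)
    for q,P in model(v).items():
        p=(proj(c,P)-[x-110,y-75])*4;cv2.circle(a,tuple(p.astype(int)),4,(0,255,0),1)
    for R,z in((.122,.092),(.062,.1)):
        t=np.linspace(0,6.28,60);cv2.polylines(a,[np.array([(proj(c,np.array([v[0]+R*np.cos(s),v[1]+R*np.sin(s),z]))-[x-110,y-75])*4 for s in t]).astype(int)],True,(255,255,0),1)
    cv2.imwrite(f"pics/{c}1.png",a)
E
```

```text
[ 0.5775 -0.0982  1.2149  0.1638  1.3708] 69.61034820219518 78.53923169803845
wheel top [[-0.3, 1.8], [-0.0, 3.7], [-0.8, 4.1]]
wheel side [[3.2, 0.6], [1.6, 0.0], [3.1, 2.1]]
bowl top [[0.4, -0.7], [-0.4, -2.2], [-1.4, 1.4]]
bowl side [[-1.5, 1.7], [0.8, 2.1], [-3.7, 1.9]]
bed top [[0.1, -1.7], [0.8, -2.5], [0.9, -1.8]]
bed side [[-2.6, -1.7], [0.8, -0.7], [-1.0, -1.3]]
slide top [[1.0, 1.2], [-1.1, 0.5], [-0.8, 1.2]]
slide side [[100.7, -27.9]]
fin_grip top [[0.6, -1.7], [0.4, -1.7], [1.2, 0.2]]
fin_grip side [[-0.5, 0.0], [-0.9, -0.8], [-1.5, -0.5]]
barrel_end top [[-2.1, 4.8], [0.7, 2.2], [-1.8, -0.2]]
barrel_end side [[-0.5, -0.2], [-0.0, 1.6], [1.5, 4.3]]
knob_grip top [[1.2, 1.0], [38.3, -78.0], [-0.4, -0.1]]
knob_grip side [[-0.8, -0.9], [-1.5, -1.0], [0.5, 0.1]]
fin_grip [0.6346 0.0554 0.15  ]
knob_grip [ 0.4858 -0.0412  0.12  ]
```

View pics/top1.png

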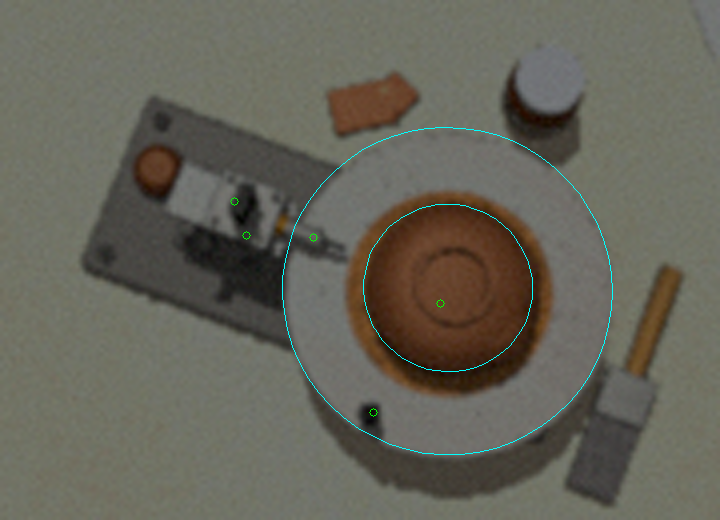

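View pics/side1.png

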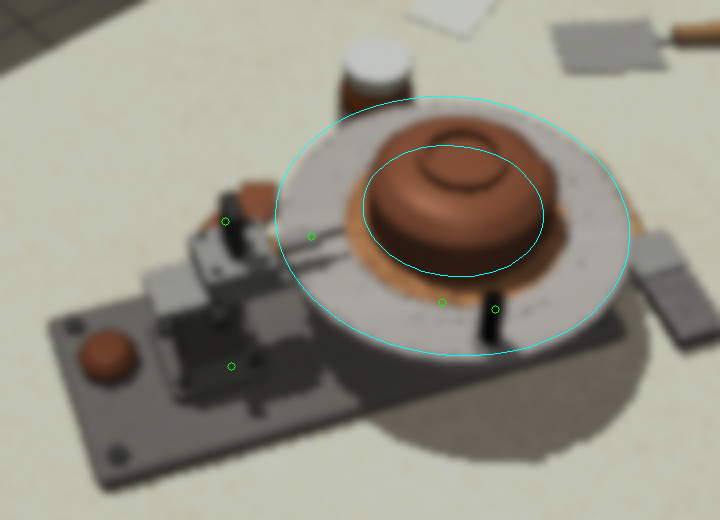

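The overlay fits: the wheel circle lies right on the rim. The fin sits about 6 mm nearer the wheel than the fit says, so I use d≈0.157. Setting out above the fin now.

Emit:
move_arm:
  motion:
    - {"twist":0.0868}
    - {"twist":0.0868}
    - {"twist":0.0868}
    - {"twist":0.0868}
    - {"twist":0.0868}
    - {"twist":0.0868}
  gripper: 0.0
  squeeze: 20

```text
invalid input
```

Emit:
move_arm:
  motion:
    - {"tx":0.007,"ty":-0.04,"tz":-0.005}
    - {"tx":0.007,"ty":-0.04}
    - {"tx":0.007,"ty":-0.04}
    - {"tx":0.007,"ty":-0.04}
    - {"tx":0.007,"ty":-0.04}
    - {"tx":0.007,"ty":-0.04}
    - {"tx":0.007,"ty":-0.04}
    - {"tx":0.007,"ty":-0.04}
    - {"tx":0.007,"ty":-0.04}
    - {"tx":0.007,"ty":-0.04}
    - {"tx":0.007,"ty":-0.04}
    - {"tx":0.007,"ty":-0.04}

```text
invalid input
```

```bash
cat > go.py <<'E'
from h import *; import sys
from scipy.spatial.transform import Rotation as R
s=arm.observe();M=R.from_rotvec(s["ee_rot"]).as_matrix()
def togo(P):return (M.T@(np.array(P)-s["position"])*1000).round(1)
print("clk",s["clock"],s["position"].round(4),"yaw_y",np.degrees(np.arctan2(M[1,1],M[0,1])).round(2),"tilt",M[2,2].round(4),"F",s["force"].round(2),"w",s["width"].round(3),"j",s["joints"].round(2))
if len(sys.argv)>3:print("togo mm tool",togo([float(a) for a in sys.argv[1:4]]))
E
python3 go.py .6322 .049 .227
```

```text
Traceback (most recent call last):
  File "go.py", line 5, in <module>
    print("clk",s["clock"],s["position"].round(4),"yaw_y",np.degrees(np.arctan2(M[1,1],M[0,1])).round(2),"tilt",M[2,2].round(4),"F",s["force"].round(2),"w",s["width"].round(3),"j",s["joints"].round(2))
                                                                                                                                                            ^^^^^^^^^^^^^^^^
AttributeError: 'float' object has no attribute 'round'
```

Emit:
move_arm:
  motion:
    - {"tx":0,"ty":0,"tz":0,"twist":0.0868}
    - {"tx":0,"ty":0,"tz":0,"twist":0.0868}
    - {"tx":0,"ty":0,"tz":0,"twist":0.0868}
    - {"tx":0,"ty":0,"tz":0,"twist":0.0868}
    - {"tx":0,"ty":0,"tz":0,"twist":0.0868}
    - {"tx":0,"ty":0,"tz":0,"twist":0.0868}
  gripper: 0.0
  squeeze: 20

```text
clock: 3.9
position: [0.2785, -0.5595, 0.2268]
ee_rot: [3.09, -0.565, 0.0]
force: [-0.5, -0.3, 0.4]
width: 0.535
gripper_force: 0.0
```

```bash
sed -i 's/s\["width"\].round(3)/round(s["width"],3)/;s/s\["clock"\]/round(s["clock"],2)/' go.py; python3 go.py .6322 .049 .227
```

```text
clk 3.9 [ 0.2785 -0.5595  0.2268] yaw_y -110.74 tilt -1.0 F [-0.46 -0.25  0.39] w 0.535 j [ 0.88  0.44  0.21  1.59 -0.1   1.13 -0.82]
togo mm tool [ 1.153e+02 -6.943e+02 -2.000e-01]
```

Emit:
move_arm:
  motion:
    - {"tx":0.0075,"ty":-0.045,"tz":0,"twist":0}
    - {"tx":0.0075,"ty":-0.045,"tz":0,"twist":0}
    - {"tx":0.0075,"ty":-0.045,"tz":0,"twist":0}
    - {"tx":0.0075,"ty":-0.045,"tz":0,"twist":0}
    - {"tx":0.0075,"ty":-0.045,"tz":0,"twist":0}
    - {"tx":0.0075,"ty":-0.045,"tz":0,"twist":0}
    - {"tx":0.0075,"ty":-0.045,"tz":0,"twist":0}
    - {"tx":0.0075,"ty":-0.045,"tz":0,"twist":0}
    - {"tx":0.0075,"ty":-0.045,"tz":0,"twist":0}
    - {"tx":0.0075,"ty":-0.045,"tz":0,"twist":0}
    - {"tx":0.0075,"ty":-0.045,"tz":0,"twist":0}
    - {"tx":0.0075,"ty":-0.045,"tz":0,"twist":0}

```text
clock: 5.1
position: [0.552, -0.0832, 0.227]
ee_rot: [3.092, -0.557, 0.001]
force: [0.9, -0.5, 0.8]
width: 0.497
gripper_force: 0.0
```

```bash
python3 go.py .6322 .049 .19
```

```text
clk 5.1 [ 0.552  -0.0832  0.227 ] yaw_y -110.43 tilt -1.0 F [ 0.9  -0.55  0.77] w 0.497 j [ 0.06  0.33 -0.01  1.74  0.    1.08 -1.88]
togo mm tool [  29.  -151.9   37. ]
```

Emit:
move_arm:
  motion:
    - {"tx":0.007,"ty":-0.035,"tz":0.005,"twist":0}
    - {"tx":0.007,"ty":-0.035,"tz":0.005,"twist":0}
    - {"tx":0.007,"ty":-0.035,"tz":0.005,"twist":0}
    - {"tx":0.007,"ty":-0.035,"tz":0.005,"twist":0}
    - {"tx":0,"ty":0,"tz":0,"twist":0}
    - {"tx":0,"ty":0,"tz":0,"twist":0}

```text
clock: 5.7
position: [0.6262, 0.0373, 0.2062]
ee_rot: [3.092, -0.554, -0.001]
force: [-0.3, -1.1, 0.1]
width: 0.497
gripper_force: 0.0
```

```bash
python3 go.py .6322 .049 .133
python3 - <<'E'
from fit import *
a=[]
for c in("top","side"):
    i=arm.get_image(c)[:,:,::-1];x,y=proj(c,np.array([.632,.049,.15])).astype(int)
    a.append(cv2.resize(i[y-45:y+45,x-30:x+30],(400,600),interpolation=cv2.INTER_CUBIC))
cv2.imwrite("pics/close.png",np.hstack(a))
E
```

```text
clk 5.7 [0.6262 0.0373 0.2062] yaw_y -110.31 tilt -1.0 F [-0.28 -1.12  0.15] w 0.497 j [-0.12  0.46 -0.04  1.59  0.02  1.1  -2.09]
togo mm tool [  1.6 -13.   73.2]
```

View pics/close.png

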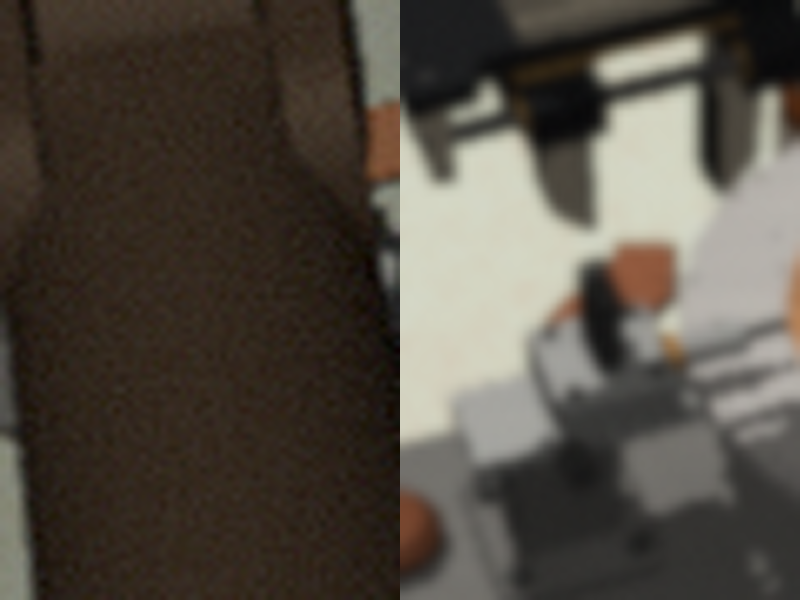

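The side crop shows the fin at about (600,310), below the fingers and slightly towards the left one. The remaining 13 mm shift centres it between them.

Emit:
move_arm:
  motion:
    - {"tx":0.001,"ty":-0.007,"tz":0,"twist":0}
    - {"tx":0.001,"ty":-0.006,"tz":0,"twist":0}
    - {"tx":0,"ty":0,"tz":0.015,"twist":0}
    - {"tx":0,"ty":0,"tz":0.015,"twist":0}
    - {"tx":0,"ty":0,"tz":0.015,"twist":0}
    - {"tx":0,"ty":0,"tz":0.015,"twist":0}
    - {"tx":0,"ty":0,"tz":0.012,"twist":0}
    - {"tx":0,"ty":0,"tz":0,"twist":0}
    - {"tx":0,"ty":0,"tz":0,"twist":0}

```text
clock: 6.7
position: [0.6329, 0.0481, 0.135]
ee_rot: [-3.092, 0.557, -0.0]
force: [-0.2, 0.5, 0.2]
width: 0.496
gripper_force: 0.0
```

Emit:
move_arm:
  motion:
    - {"tx":0,"ty":0,"tz":0,"twist":0}
    - {"tx":0,"ty":0,"tz":0,"twist":0}
    - {"tx":0,"ty":0,"tz":0,"twist":0}
    - {"tx":0,"ty":0,"tz":0,"twist":0}
    - {"tx":0,"ty":0,"tz":0,"twist":0}
    - {"tx":0,"ty":0,"tz":0,"twist":0}
  gripper: 1.0
  squeeze: 15

```text
clock: 7.3
position: [0.6339, 0.0509, 0.1352]
ee_rot: [-3.089, 0.554, -0.003]
force: [4.1, 6.5, -3.3]
width: 0.134
gripper_force: 15.0
```

```bash
python3 go.py .5775 -.0982 .133
```

```text
clk 7.3 [0.6339 0.0509 0.1352] yaw_y -110.32 tilt -1.0 F [ 4.12  6.55 -3.31] w 0.134 j [-0.13  0.53 -0.04  1.65  0.02  0.95 -2.11]
togo mm tool [ -1.1 159.5   1.5]
```

Emit:
move_arm:
  motion:
    - {"tx":0,"ty":0.002,"tz":0,"twist":0}
    - {"tx":0,"ty":0.002,"tz":0,"twist":0}
    - {"tx":0,"ty":0.002,"tz":0,"twist":0}
    - {"tx":0,"ty":0.002,"tz":0,"twist":0}
    - {"tx":0,"ty":0.002,"tz":0,"twist":0}
    - {"tx":0,"ty":0.002,"tz":0,"twist":0}

```text
clock: 7.9
position: [0.6297, 0.0405, 0.1352]
ee_rot: [-3.088, 0.552, -0.003]
force: [4.5, 9.3, -3.0]
width: 0.138
gripper_force: 15.0
```

```bash
python3 go.py .5775 -.0982 .133
```

```text
clk 7.9 [0.6297 0.0405 0.1352] yaw_y -110.28 tilt -1.0 F [ 4.47  9.27 -2.97] w 0.138 j [-0.12  0.53 -0.05  1.66  0.02  0.95 -2.09]
togo mm tool [ -0.9 148.2   1.5]
```

Emit:
move_arm:
  motion:
    - {"tx":0,"ty":0.001,"tz":0,"twist":0}

```text
clock: 8.0
position: [0.6293, 0.0394, 0.1352]
ee_rot: [-3.088, 0.553, -0.003]
force: [4.2, 8.5, -2.6]
width: 0.131
gripper_force: 15.0
```

Emit:
move_arm:
  motion:
    - {"tx":0,"ty":0.001,"tz":0,"twist":0}

```text
clock: 8.1
position: [0.629, 0.0386, 0.1352]
ee_rot: [-3.088, 0.552, -0.003]
force: [4.4, 9.1, -2.8]
width: 0.133
gripper_force: 15.0
```

Emit:
move_arm:
  motion:
    - {"tx":0,"ty":0.001,"tz":0,"twist":0}

```text
clock: 8.2
position: [0.6286, 0.0378, 0.1352]
ee_rot: [-3.088, 0.552, -0.003]
force: [4.1, 9.7, -3.4]
width: 0.13
gripper_force: 15.0
```

```bash
python3 go.py .5775 -.0982 .133
```

```text
clk 8.2 [0.6286 0.0378 0.1352] yaw_y -110.28 tilt -1.0 F [ 4.05  9.65 -3.41] w 0.13 j [-0.11  0.53 -0.05  1.67  0.02  0.95 -2.09]
togo mm tool [ -0.9 145.3   1.5]
```

Emit:
move_arm:
  motion:
    - {"tx":0,"ty":0.001,"tz":0,"twist":0}

```text
clock: 8.3
position: [0.6283, 0.0368, 0.1352]
ee_rot: [-3.088, 0.552, -0.003]
force: [3.0, 9.8, -3.1]
width: 0.132
gripper_force: 15.0
```

Emit:
move_arm:
  motion:
    - {"tx":0,"ty":0.001,"tz":0,"twist":0}

```text
clock: 8.4
position: [0.6279, 0.0359, 0.1352]
ee_rot: [-3.088, 0.552, -0.003]
force: [4.6, 9.4, -2.9]
width: 0.134
gripper_force: 15.0
```

Emit:
move_arm:
  motion:
    - {"tx":0,"ty":0.001,"tz":0,"twist":0}

```text
clock: 8.5
position: [0.6275, 0.035, 0.1352]
ee_rot: [-3.088, 0.552, -0.003]
force: [3.5, 9.2, -2.6]
width: 0.132
gripper_force: 15.0
```

Emit:
move_arm:
  motion:
    - {"tx":0,"ty":0.001,"tz":0,"twist":0}

```text
clock: 8.6
position: [0.6272, 0.0341, 0.1352]
ee_rot: [-3.088, 0.552, -0.003]
force: [3.3, 9.3, -2.1]
width: 0.131
gripper_force: 15.0
```

Emit:
move_arm:
  motion:
    - {"tx":0,"ty":0.001,"tz":0,"twist":0}

```text
clock: 8.7
position: [0.6268, 0.0332, 0.1352]
ee_rot: [-3.088, 0.552, -0.003]
force: [4.3, 10.0, -2.9]
width: 0.127
gripper_force: 15.0
```

```bash
python3 go.py .5775 -.0982 .133
```

```text
clk 8.7 [0.6268 0.0332 0.1352] yaw_y -110.27 tilt -1.0 F [ 4.34  9.95 -2.89] w 0.127 j [-0.11  0.52 -0.05  1.67  0.02  0.95 -2.08]
togo mm tool [ -0.8 140.4   1.5]
```

Emit:
move_arm:
  motion:
    - {"tx":0,"ty":0.0006,"tz":0,"twist":0}

```text
clock: 8.8
position: [0.6267, 0.0328, 0.1352]
ee_rot: [-3.088, 0.552, -0.003]
force: [4.5, 9.4, -3.1]
width: 0.133
gripper_force: 15.0
```

Emit:
move_arm:
  motion:
    - {"tx":0,"ty":0.0006,"tz":0,"twist":0}

```text
clock: 8.9
position: [0.6265, 0.0324, 0.1352]
ee_rot: [-3.088, 0.552, -0.003]
force: [3.7, 10.6, -2.5]
width: 0.133
gripper_force: 15.0
```

Emit:
move_arm:
  motion:
    - {"tx":0,"ty":0.0006,"tz":0,"twist":0}

```text
clock: 9.0
position: [0.6263, 0.032, 0.1352]
ee_rot: [-3.088, 0.551, -0.003]
force: [4.4, 11.4, -2.3]
width: 0.134
gripper_force: 15.0
```

```bash
python3 go.py .5775 -.0982 .133
```

```text
clk 9.0 [0.6263 0.032  0.1352] yaw_y -110.25 tilt -1.0 F [ 4.44 11.38 -2.28] w 0.134 j [-0.1   0.52 -0.05  1.67  0.02  0.94 -2.08]
togo mm tool [ -0.7 139.1   1.4]
```

Emit:
move_arm:
  motion:
    - {"tx":0,"ty":0,"tz":0,"twist":0}

```text
clock: 9.1
position: [0.6263, 0.0319, 0.1352]
ee_rot: [-3.088, 0.552, -0.003]
force: [4.4, 10.3, -2.8]
width: 0.133
gripper_force: 15.0
```

Emit:
move_arm:
  motion:
    - {"tx":0,"ty":0,"tz":0,"twist":0}

```text
clock: 9.2
position: [0.6263, 0.032, 0.1352]
ee_rot: [-3.088, 0.551, -0.003]
force: [3.8, 9.9, -2.8]
width: 0.133
gripper_force: 15.0
```

```bash
python3 go.py .5775 -.0982 .133;python3 - <<'E'
from fit import *
F=[]
for k in range(8):
    arm.get_image("side"); F.append(arm.observe()["force"]@[.3485,.9373,0])
print(np.round(F,2),np.mean(F)); 
E
python3 go.py .5775 -.0982 .133
```

```text
clk 9.2 [0.6263 0.032  0.1352] yaw_y -110.25 tilt -1.0 F [ 3.77  9.85 -2.76] w 0.133 j [-0.1   0.52 -0.05  1.67  0.02  0.94 -2.08]
togo mm tool [ -0.7 139.    1.5]
[10.74 10.97 10.68 11.73 10.78 11.23 12.06 10.58] 11.09717532265102
clk 9.6 [0.6263 0.032  0.1352] yaw_y -110.25 tilt -1.0 F [ 3.89  9.84 -2.96] w 0.137 j [-0.1   0.52 -0.05  1.67  0.02  0.94 -2.08]
togo mm tool [ -0.7 139.    1.5]
```

Emit:
move_arm:
  motion:
    - {"tx":0,"ty":-0.001,"tz":0,"twist":0}
    - {"tx":0,"ty":-0.001,"tz":0,"twist":0}
    - {"tx":0,"ty":-0.001,"tz":0,"twist":0}
    - {"tx":0,"ty":0,"tz":0,"twist":0}

```text
clock: 10.0
position: [0.6263, 0.0319, 0.1352]
ee_rot: [-3.09, 0.555, -0.001]
force: [-0.6, 5.7, 3.2]
width: 0.135
gripper_force: 15.0
```

```bash
python3 go.py .5775 -.0982 .133
```

```text
clk 10.0 [0.6263 0.0319 0.1352] yaw_y -110.37 tilt -1.0 F [-0.65  5.66  3.19] w 0.135 j [-0.11  0.52 -0.04  1.67  0.02  0.95 -2.08]
togo mm tool [ -0.5 139.    1.9]
```

Emit:
move_arm:
  motion:
    - {"tx":0,"ty":-0.001,"tz":0,"twist":0}
    - {"tx":0,"ty":-0.001,"tz":0,"twist":0}
    - {"tx":0,"ty":0,"tz":0,"twist":0}

```text
clock: 10.3
position: [0.6263, 0.032, 0.1351]
ee_rot: [3.091, -0.557, -0.001]
force: [-3.6, 2.6, 6.7]
width: 0.13
gripper_force: 15.0
```

Emit:
move_arm:
  motion:
    - {"tx":0,"ty":0,"tz":0,"twist":0}
    - {"tx":0,"ty":0,"tz":0,"twist":0}
    - {"tx":0,"ty":0,"tz":0,"twist":0}
  gripper: 0.1

```text
clock: 10.6
position: [0.6268, 0.0316, 0.1345]
ee_rot: [3.091, -0.558, -0.0]
force: [-0.1, 0.5, 0.5]
width: 0.343
gripper_force: 0.0
```

Emit:
move_arm:
  motion:
    - {"tx":0,"ty":0,"tz":-0.02,"twist":0}
    - {"tx":0,"ty":0,"tz":-0.025,"twist":0}
    - {"tx":0,"ty":0,"tz":-0.02,"twist":0.064}
    - {"tx":0,"ty":0,"tz":0,"twist":0.064}
    - {"tx":0,"ty":0,"tz":0,"twist":0}
    - {"tx":0,"ty":0,"tz":0,"twist":0}

```text
clock: 11.2
position: [0.6265, 0.0321, 0.1992]
ee_rot: [3.021, -0.86, -0.001]
force: [-0.2, -0.5, -0.7]
width: 0.452
gripper_force: 0.0
```

```bash
python3 go.py .4858 -.0412 .107;python3 - <<'E'
from fit import *
F=[]
for k in range(6):
    arm.get_image("side"); F.append(arm.observe()["force"])
print(np.mean(F,0),np.std(F,0))
E
```

```text
clk 11.2 [0.6265 0.0321 0.1992] yaw_y -121.77 tilt -1.0 F [-0.23 -0.51 -0.69] w 0.452 j [-0.14  0.46  0.01  1.6  -0.    1.08 -2.26]
togo mm tool [-81.  136.3  92.4]
[0.25764864 0.07149665 0.19856129] [0.59665891 0.47027857 0.34416363]
```

Emit:
move_arm:
  motion:
    - {"tx":-0.0162,"ty":0.0272,"tz":0,"twist":0}
    - {"tx":-0.0162,"ty":0.0272,"tz":0,"twist":0}
    - {"tx":-0.0162,"ty":0.0272,"tz":0,"twist":0}
    - {"tx":-0.0162,"ty":0.0272,"tz":0,"twist":0}
    - {"tx":-0.0162,"ty":0.0272,"tz":0,"twist":0}
    - {"tx":0,"ty":0,"tz":0.02,"twist":0}
    - {"tx":0,"ty":0,"tz":0.015,"twist":0}
    - {"tx":0,"ty":0,"tz":0,"twist":0}
    - {"tx":0,"ty":0,"tz":0,"twist":0}

```text
clock: 12.4
position: [0.4862, -0.0402, 0.1649]
ee_rot: [3.02, -0.864, -0.0]
force: [0.0, 0.6, 0.6]
width: 0.453
gripper_force: 0.0
```

```bash
python3 go.py .4858 -.0412 .107
python3 - <<'E'
from fit import *
a=[]
for c in("top","side"):
    i=arm.get_image(c)[:,:,::-1];x,y=proj(c,np.array([.53,-.02,.12])).astype(int)
    a.append(cv2.resize(i[y-60:y+60,x-40:x+40],(400,600),interpolation=cv2.INTER_CUBIC))
cv2.imwrite("pics/knob.png",np.hstack(a))
E
```

```text
clk 12.4 [ 0.4862 -0.0402  0.1649] yaw_y -121.92 tilt -1.0 F [0.04 0.57 0.56] w 0.453 j [-0.03  0.28  0.01  1.98 -0.    0.88 -2.15]
togo mm tool [ 0.2  1.  57.9]
```

View pics/knob.png

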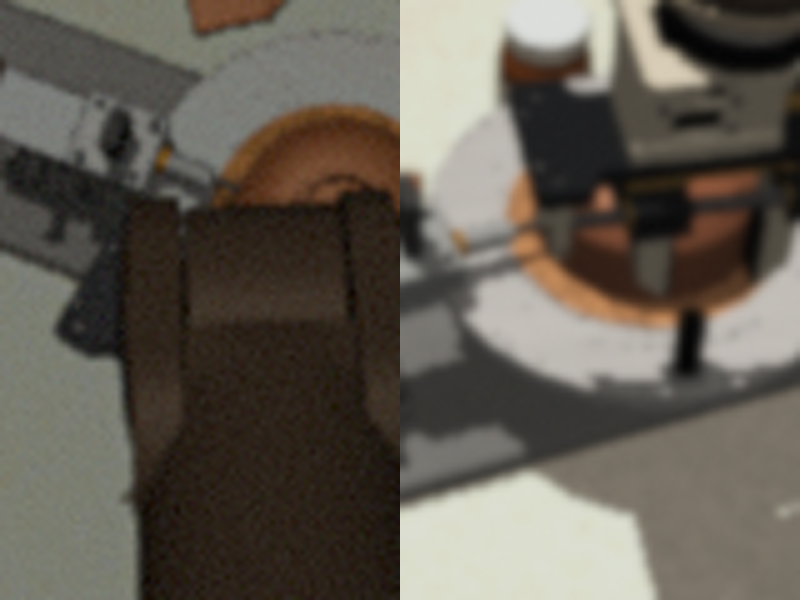

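The side crop shows the knob's top at (690,320), between and below the fingertips at (655,285) and (770,270). The pointer reaches the wall, so I descend and take the knob.

Emit:
move_arm:
  motion:
    - {"tx":0,"ty":0.001,"tz":0.014,"twist":0}
    - {"tx":0,"ty":0,"tz":0.014,"twist":0}
    - {"tx":0,"ty":0,"tz":0.014,"twist":0}
    - {"tx":0,"ty":0,"tz":0.012,"twist":0}
    - {"tx":0,"ty":0,"tz":0.004,"twist":0}
    - {"tx":0,"ty":0,"tz":0,"twist":0}

```text
clock: 13.1
position: [0.4855, -0.0411, 0.1065]
ee_rot: [3.02, -0.864, -0.001]
force: [0.2, -0.6, -0.6]
width: 0.453
gripper_force: 0.0
```

Emit:
move_arm:
  motion:
    - {"tx":0,"ty":0,"tz":0,"twist":0}
    - {"tx":0,"ty":0,"tz":0,"twist":0}
    - {"tx":0,"ty":0,"tz":0,"twist":0}
    - {"tx":0,"ty":0,"tz":0,"twist":0}
    - {"tx":0,"ty":0,"tz":0,"twist":0}
  gripper: 1.0
  squeeze: 5

```text
clock: 13.6
position: [0.4859, -0.0412, 0.1071]
ee_rot: [-3.02, 0.864, -0.001]
force: [-0.6, 0.3, 3.9]
width: 0.172
gripper_force: 5.0
```

```bash
python3 go.py .5775 -.0982 .107
```

```text
clk 13.6 [ 0.4859 -0.0412  0.1071] yaw_y -121.94 tilt -1.0 F [-0.64  0.33  3.94] w 0.172 j [-0.03  0.36  0.01  2.04 -0.    0.74 -2.15]
togo mm tool [107.9  -0.    0.2]
```

Emit:
move_arm:
  motion:
    - {"tx":0.00015,"ty":0.00565,"tz":0,"twist":-0.03333}
    - {"tx":0.00015,"ty":0.00565,"tz":0,"twist":-0.03333}
    - {"tx":0.00015,"ty":0.00565,"tz":0,"twist":-0.03333}

```text
clock: 13.9
position: [0.4783, -0.0561, 0.1071]
ee_rot: [-3.079, 0.621, -0.002]
force: [1.3, 0.9, 2.9]
width: 0.171
gripper_force: 5.0
```

Emit:
move_arm:
  motion:
    - {"tx":0.00015,"ty":0.00565,"tz":0,"twist":-0.03333}
    - {"tx":0.00015,"ty":0.00565,"tz":0,"twist":-0.03333}
    - {"tx":0.00015,"ty":0.00565,"tz":0,"twist":-0.03333}

```text
clock: 14.2
position: [0.4731, -0.0723, 0.1072]
ee_rot: [-3.119, 0.378, -0.002]
force: [2.2, 1.5, 2.9]
width: 0.17
gripper_force: 5.0
```

```bash
cat > k.py <<'E'
import sys
from h import *
from scipy.spatial.transform import Rotation as R
C=np.array([.5775,-.0982]);TH=np.radians(69.61)
# args: lines "x y fx fy"
def pr(x,y,fx=0,fy=0,yaw=None):
    a=np.arctan2(y-C[1],x-C[0]);r=np.hypot(x-C[0],y-C[1])
    t=np.array([-np.sin(a),np.cos(a)]);n=np.array([np.cos(a),np.sin(a)])
    print("ang %.2f r %.1f Ft(ccw) %.2f Fr %.2f"%(np.degrees(a-TH)%360,r*1e3,t@[fx,fy],n@[fx,fy]), "" if yaw is None else "cmdang(yaw) %.2f"%((yaw-90-69.61)%360))
if __name__=="__main__":
    s=arm.observe();M=R.from_rotvec(s["ee_rot"]).as_matrix()
    print(round(s["clock"],2));pr(*s["position"][:2],*s["force"][:2],np.degrees(np.arctan2(M[1,1],M[0,1])))
E
python3 k.py
```

```text
14.2
ang 96.48 r 107.5 Ft(ccw) -2.04 Fr -1.78 cmdang(yaw) 96.58
```

Emit:
move_arm:
  motion:
    - {"tx":0.00015,"ty":0.00565,"tz":0,"twist":-0.03333}
    - {"tx":0.00015,"ty":0.00565,"tz":0,"twist":-0.03333}

```text
clock: 14.4
position: [0.4711, -0.0834, 0.1072]
ee_rot: [-3.134, 0.214, -0.003]
force: [2.4, 1.2, 2.6]
width: 0.17
gripper_force: 5.0
```

Emit:
move_arm:
  motion:
    - {"tx":0.00015,"ty":0.00565,"tz":0,"twist":-0.03333}
    - {"tx":0.00015,"ty":0.00565,"tz":0,"twist":-0.03333}

```text
clock: 14.6
position: [0.4704, -0.0947, 0.1072]
ee_rot: [-3.141, 0.05, -0.003]
force: [2.1, 1.1, 1.4]
width: 0.168
gripper_force: 5.0
```

Emit:
move_arm:
  motion:
    - {"tx":0.00015,"ty":0.00565,"tz":0,"twist":-0.03333}
    - {"tx":0.00015,"ty":0.00565,"tz":0,"twist":-0.03333}

```text
clock: 14.8
position: [0.4707, -0.1059, 0.1072]
ee_rot: [3.139, 0.115, 0.004]
force: [3.0, 1.2, 0.9]
width: 0.174
gripper_force: 5.0
```

Emit:
move_arm:
  motion:
    - {"tx":0.00015,"ty":0.00565,"tz":0,"twist":-0.03333}
    - {"tx":0.00015,"ty":0.00565,"tz":0,"twist":-0.03333}

```text
clock: 15.0
position: [0.4723, -0.117, 0.1072]
ee_rot: [3.129, 0.279, 0.004]
force: [3.8, 1.3, -0.1]
width: 0.176
gripper_force: 5.0
```

Emit:
move_arm:
  motion:
    - {"tx":0.00015,"ty":0.00565,"tz":0,"twist":-0.03333}
    - {"tx":0.00015,"ty":0.00565,"tz":0,"twist":-0.03333}

```text
clock: 15.2
position: [0.475, -0.1278, 0.1072]
ee_rot: [3.11, 0.443, 0.004]
force: [3.6, 2.8, 0.6]
width: 0.169
gripper_force: 5.0
```

Emit:
move_arm:
  motion:
    - {"tx":0.00015,"ty":0.00565,"tz":0,"twist":-0.03333}
    - {"tx":0.00015,"ty":0.00565,"tz":0,"twist":-0.03333}

```text
clock: 15.4
position: [0.4789, -0.1383, 0.1072]
ee_rot: [3.083, 0.605, 0.005]
force: [4.8, 3.2, -0.6]
width: 0.173
gripper_force: 5.0
```

Emit:
move_arm:
  motion:
    - {"tx":0.00015,"ty":0.00565,"tz":0,"twist":-0.03333}
    - {"tx":0.00015,"ty":0.00565,"tz":0,"twist":-0.03333}

```text
clock: 15.6
position: [0.4838, -0.1483, 0.1072]
ee_rot: [3.047, 0.766, 0.005]
force: [3.8, 3.5, 0.1]
width: 0.168
gripper_force: 5.0
```

Emit:
move_arm:
  motion:
    - {"tx":0.00015,"ty":0.00565,"tz":0,"twist":-0.03333}
    - {"tx":0.00015,"ty":0.00565,"tz":0,"twist":-0.03333}

```text
clock: 15.8
position: [0.4897, -0.1577, 0.1072]
ee_rot: [-3.002, -0.925, -0.005]
force: [5.1, 5.0, 0.7]
width: 0.173
gripper_force: 5.0
```

Emit:
move_arm:
  motion:
    - {"tx":0.00015,"ty":0.00565,"tz":0,"twist":-0.03333}
    - {"tx":0.00015,"ty":0.00565,"tz":0,"twist":-0.03333}

```text
clock: 16.0
position: [0.4966, -0.1664, 0.1072]
ee_rot: [-2.95, -1.081, -0.005]
force: [4.4, 5.4, 0.7]
width: 0.171
gripper_force: 5.0
```

Emit:
move_arm:
  motion:
    - {"tx":0.00015,"ty":0.00565,"tz":0,"twist":-0.03333}
    - {"tx":0.00015,"ty":0.00565,"tz":0,"twist":-0.03333}

```text
clock: 16.2
position: [0.5043, -0.1744, 0.1072]
ee_rot: [-2.889, -1.234, -0.005]
force: [3.8, 5.7, 1.3]
width: 0.171
gripper_force: 5.0
```

```bash
python3 k.py
```

```text
16.2
ang 156.52 r 105.7 Ft(ccw) -1.26 Fr -6.76 cmdang(yaw) 156.66
```

```bash
cat > d1.txt <<'E'
.4783 -.0561 1.3 .9
.4731 -.0723 2.2 1.5
.4711 -.0834 2.4 1.2
.4704 -.0947 2.1 1.1
.4707 -.1059 3.0 1.2
.4723 -.1170 3.8 1.3
.4750 -.1278 3.6 2.8
.4789 -.1383 4.8 3.2
.4838 -.1483 3.8 3.5
.4897 -.1577 5.1 5.0
.4966 -.1664 4.4 5.4
.5043 -.1744 3.8 5.7
E
python3 - <<'E'
from scipy.optimize import least_squares
import k,numpy as np
d=np.loadtxt("d1.txt");X=np.vstack([[.4859,-.0412],d[:,:2]])
r=least_squares(lambda c:np.hypot(*(X-c).T)-.108,k.C);print(r.x.round(4),(r.fun*1e3).round(2));k.C=r.x
k.pr(.4859,-.0412)
for q in d:k.pr(*q)
E
```

```text
[ 0.5784 -0.0962] [-0.34 -0.12  0.02  0.11  0.05  0.18  0.16  0.16  0.07  0.03 -0.04 -0.19
 -0.25]
ang 79.66 r 107.7 Ft(ccw) 0.00 Fr 0.00 
ang 88.56 r 107.9 Ft(ccw) -1.32 Fr -0.87 
ang 97.60 r 108.0 Ft(ccw) -1.95 Fr -1.81 
ang 103.58 r 108.1 Ft(ccw) -1.48 Fr -2.24 
ang 109.58 r 108.1 Ft(ccw) -1.13 Fr -2.08 
ang 115.52 r 108.2 Ft(ccw) -0.93 Fr -3.10 
ang 121.47 r 108.2 Ft(ccw) -0.55 Fr -3.98 
ang 127.37 r 108.2 Ft(ccw) -1.63 Fr -4.26 
ang 133.31 r 108.1 Ft(ccw) -1.08 Fr -5.67 
ang 139.21 r 108.0 Ft(ccw) -1.23 Fr -5.02 
ang 145.10 r 108.0 Ft(ccw) -1.21 Fr -7.04 
ang 151.00 r 107.8 Ft(ccw) -1.24 Fr -6.86 
ang 156.91 r 107.7 Ft(ccw) -1.17 Fr -6.75
```

Emit:
move_arm:
  motion:
    - {"tx":0.001,"ty":-0.0004,"tz":0,"twist":0}
    - {"tx":0.0011,"ty":-0.0003,"tz":0,"twist":0}
    - {"tx":0.00015,"ty":-0.00565,"tz":0,"twist":0.03333}
    - {"tx":0.00015,"ty":-0.00565,"tz":0,"twist":0.03333}

```text
clock: 16.6
position: [0.496, -0.1659, 0.1072]
ee_rot: [2.952, 1.071, 0.002]
force: [1.9, 0.0, 3.9]
width: 0.177
gripper_force: 5.0
```

Emit:
move_arm:
  motion:
    - {"tx":0.00015,"ty":-0.00565,"tz":0,"twist":0.03333}

```text
clock: 16.7
position: [0.4924, -0.1614, 0.1072]
ee_rot: [2.979, 0.994, 0.001]
force: [2.9, 0.1, 3.7]
width: 0.17
gripper_force: 5.0
```

Emit:
move_arm:
  motion:
    - {"tx":0.00015,"ty":-0.00565,"tz":0,"twist":0.03333}

```text
clock: 16.8
position: [0.489, -0.1568, 0.1071]
ee_rot: [3.004, 0.915, 0.001]
force: [2.0, 0.2, 3.2]
width: 0.173
gripper_force: 5.0
```

Emit:
move_arm:
  motion:
    - {"tx":0.00015,"ty":-0.00565,"tz":0,"twist":0.03333}

```text
clock: 16.9
position: [0.4859, -0.1521, 0.1072]
ee_rot: [3.027, 0.836, 0.001]
force: [1.9, 0.1, 3.4]
width: 0.17
gripper_force: 5.0
```

Emit:
move_arm:
  motion:
    - {"tx":0.00015,"ty":-0.00565,"tz":0,"twist":0.03333}

```text
clock: 17.0
position: [0.4831, -0.1472, 0.1072]
ee_rot: [3.048, 0.757, 0.001]
force: [2.4, -0.6, 3.8]
width: 0.17
gripper_force: 5.0
```

Emit:
move_arm:
  motion:
    - {"tx":0.00015,"ty":-0.00565,"tz":0,"twist":0.03333}

```text
clock: 17.1
position: [0.4805, -0.1422, 0.1071]
ee_rot: [3.067, 0.676, 0.001]
force: [1.4, -0.9, 4.6]
width: 0.168
gripper_force: 5.0
```

Emit:
move_arm:
  motion:
    - {"tx":0.00015,"ty":-0.00565,"tz":0,"twist":0.03333}

```text
clock: 17.2
position: [0.4782, -0.1371, 0.1071]
ee_rot: [3.084, 0.596, 0.001]
force: [1.9, -0.1, 3.7]
width: 0.174
gripper_force: 5.0
```

Emit:
move_arm:
  motion:
    - {"tx":0.00015,"ty":-0.00565,"tz":0,"twist":0.03333}

```text
clock: 17.3
position: [0.4762, -0.1318, 0.1071]
ee_rot: [3.098, 0.515, 0.001]
force: [0.7, -1.1, 4.0]
width: 0.173
gripper_force: 5.0
```

Emit:
move_arm:
  motion:
    - {"tx":0.00015,"ty":-0.00565,"tz":0,"twist":0.03333}

```text
clock: 17.4
position: [0.4745, -0.1264, 0.1071]
ee_rot: [3.111, 0.434, 0.001]
force: [1.3, -0.2, 5.0]
width: 0.171
gripper_force: 5.0
```

Emit:
move_arm:
  motion:
    - {"tx":0.00015,"ty":-0.00565,"tz":0,"twist":0.03333}

```text
clock: 17.5
position: [0.473, -0.121, 0.1071]
ee_rot: [3.121, 0.352, 0.001]
force: [0.8, -1.3, 4.3]
width: 0.172
gripper_force: 5.0
```

Emit:
move_arm:
  motion:
    - {"tx":0.00015,"ty":-0.00565,"tz":0,"twist":0.03333}

```text
clock: 17.6
position: [0.4719, -0.1154, 0.1071]
ee_rot: [3.129, 0.27, 0.001]
force: [0.8, -0.1, 5.6]
width: 0.171
gripper_force: 5.0
```

```bash
cat > d2.txt <<'E'
.496 -.1659 1.9 0
.4924 -.1614 2.9 .1
.489 -.1568 2.0 .2
.4859 -.1521 1.9 .1
.4831 -.1472 2.4 -.6
.4805 -.1422 1.4 -.9
.4782 -.1371 1.9 -.1
.4762 -.1318 .7 -1.1
.4745 -.1264 1.3 -.2
.473 -.121 .8 -1.3
.4719 -.1154 .8 -.1
E
sed -i 's/C=np.array.*;TH/C=np.array([.5784,-.0962]);TH/' k.py
python3 - <<'E'
from scipy.optimize import least_squares
import k,numpy as np
a=np.loadtxt("d1.txt");d=np.loadtxt("d2.txt")
X=np.vstack([a,d])[:,:2]
r=least_squares(lambda c:np.hypot(*(X-c).T)-.108,k.C);print(r.x.round(4),(r.fun*1e3).round(2))
r=least_squares(lambda c:np.hypot(*(X-c[:2]).T)-c[2],[*k.C,.108]);print(r.x.round(4))
for q in d:k.pr(*q)
E
```

```text
[ 0.5783 -0.0961] [-0.3  -0.14 -0.05 -0.09  0.05  0.04  0.06 -0.01 -0.04 -0.08 -0.21 -0.26
 -0.08 -0.09 -0.02  0.05  0.05  0.13  0.18  0.17  0.14  0.21  0.14]
[ 0.5761 -0.0967  0.1058]
ang 150.62 r 107.9 Ft(ccw) 1.23 Fr -1.45 
ang 147.56 r 107.9 Ft(ccw) 1.67 Fr -2.37 
ang 144.52 r 108.0 Ft(ccw) 0.96 Fr -1.77 
ang 141.54 r 108.1 Ft(ccw) 0.90 Fr -1.68 
ang 138.54 r 108.1 Ft(ccw) 1.66 Fr -1.83 
ang 135.56 r 108.2 Ft(ccw) 1.41 Fr -0.88 
ang 132.59 r 108.2 Ft(ccw) 0.81 Fr -1.72 
ang 129.60 r 108.2 Ft(ccw) 1.27 Fr -0.30 
ang 126.60 r 108.2 Ft(ccw) 0.55 Fr -1.19 
ang 123.63 r 108.3 Ft(ccw) 1.45 Fr -0.48 
ang 120.61 r 108.2 Ft(ccw) 0.24 Fr -0.77
```

The drag averages about 1.15 N both ways, and the centre fitted from the knob's arc gives the same result. The preload is nearer 2–3 N than 1 N, so it could get too hard on the 5 mm swell. No swell has been met yet, so I'll let go of the knob and ease the slide back about 1.3 mm.

Emit:
move_arm:
  motion:
    - {"tx":0,"ty":0,"tz":0,"twist":0}
    - {"tx":0,"ty":0,"tz":0,"twist":0}

```text
clock: 17.8
position: [0.4718, -0.1149, 0.1071]
ee_rot: [3.129, 0.276, -0.0]
force: [-0.4, -0.5, 6.2]
width: 0.171
gripper_force: 5.0
```

Emit:
move_arm:
  motion:
    - {"tx":0,"ty":0,"tz":0,"twist":0}
    - {"tx":0,"ty":0,"tz":0,"twist":0}
    - {"tx":0,"ty":0,"tz":-0.02,"twist":0}
    - {"tx":0,"ty":0,"tz":-0.03,"twist":0}
    - {"tx":0,"ty":0,"tz":-0.03,"twist":0.0789}
    - {"tx":0,"ty":0,"tz":-0.01,"twist":0.0789}
    - {"tx":0,"ty":0,"tz":0,"twist":0.0789}
    - {"tx":0,"ty":0,"tz":0,"twist":0.0789}
    - {"tx":0,"ty":0,"tz":0,"twist":0}
  gripper: 0.2

```text
clock: 18.7
position: [0.4715, -0.1152, 0.1965]
ee_rot: [3.101, -0.504, -0.001]
force: [-0.0, -0.7, -0.3]
width: 0.397
gripper_force: 0.0
```

```bash
python3 go.py .6263 .0320 .1352
```

```text
clk 18.7 [ 0.4715 -0.1152  0.1965] yaw_y -108.47 tilt -1.0 F [-0.05 -0.65 -0.28] w 0.397 j [ 0.19  0.24 -0.07  1.94  0.02  0.96 -1.79]
togo mm tool [ 100.3 -188.7   61.2]
```

Emit:
move_arm:
  motion:
    - {"tx":0.0167,"ty":-0.0314,"tz":0,"twist":0}
    - {"tx":0.0167,"ty":-0.0314,"tz":0,"twist":0}
    - {"tx":0.0167,"ty":-0.0314,"tz":0,"twist":0}
    - {"tx":0.0167,"ty":-0.0314,"tz":0,"twist":0}
    - {"tx":0.0167,"ty":-0.0314,"tz":0,"twist":0}
    - {"tx":0.0167,"ty":-0.0314,"tz":0,"twist":0}
    - {"tx":0,"ty":0,"tz":0,"twist":0.02}
    - {"tx":0,"ty":0,"tz":0,"twist":0}
    - {"tx":0,"ty":0,"tz":0,"twist":0}

```text
clock: 19.6
position: [0.6256, 0.031, 0.1963]
ee_rot: [3.092, -0.547, -0.002]
force: [-0.5, 0.3, -0.2]
width: 0.401
gripper_force: 0.0
```

```bash
python3 go.py .6263 .0320 .1352
```

```text
clk 19.6 [0.6256 0.031  0.1963] yaw_y -110.08 tilt -1.0 F [-0.45  0.3  -0.24] w 0.401 j [-0.07  0.47 -0.1   1.6   0.05  1.08 -2.1 ]
togo mm tool [ 0.4 -1.3 61.1]
```

Emit:
move_arm:
  motion:
    - {"tx":0.0004,"ty":-0.0013,"tz":0.015,"twist":0}
    - {"tx":0,"ty":0,"tz":0.015,"twist":0}
    - {"tx":0,"ty":0,"tz":0.015,"twist":0}
    - {"tx":0,"ty":0,"tz":0.012,"twist":0}
    - {"tx":0,"ty":0,"tz":0.004,"twist":0}
    - {"tx":0,"ty":0,"tz":0,"twist":0}
    - {"tx":0,"ty":0,"tz":0,"twist":0}

```text
clock: 20.3
position: [0.6275, 0.0331, 0.1364]
ee_rot: [-3.093, 0.549, -0.001]
force: [-0.0, -0.9, -0.3]
width: 0.399
gripper_force: 0.0
```

Emit:
move_arm:
  motion:
    - {"tx":0,"ty":0,"tz":0,"twist":0}
    - {"tx":0,"ty":0,"tz":0,"twist":0}
    - {"tx":0,"ty":0,"tz":0,"twist":0}
    - {"tx":0,"ty":0,"tz":0,"twist":0}
    - {"tx":0,"ty":0,"tz":0,"twist":0}
  gripper: 1.0
  squeeze: 15

```text
clock: 20.8
position: [0.6271, 0.0324, 0.136]
ee_rot: [3.092, -0.551, -0.0]
force: [-3.0, -3.2, 4.6]
width: 0.131
gripper_force: 15.0
```

```bash
python3 go.py .6263 .0320 .1352
```

```text
clk 20.8 [0.6271 0.0324 0.136 ] yaw_y -110.2 tilt -1.0 F [-3.   -3.21  4.56] w 0.131 j [-0.07  0.53 -0.1   1.66  0.06  0.95 -2.11]
togo mm tool [-0.6  0.6  0.8]
```

Emit:
move_arm:
  motion:
    - {"tx":0,"ty":-0.001,"tz":0,"twist":0}

```text
clock: 20.9
position: [0.627, 0.0325, 0.1359]
ee_rot: [3.091, -0.551, -0.001]
force: [-5.8, -7.1, 7.5]
width: 0.134
gripper_force: 15.0
```

Emit:
move_arm:
  motion:
    - {"tx":0,"ty":-0.0005,"tz":0,"twist":0}

```text
clock: 21.0
position: [0.6271, 0.0325, 0.136]
ee_rot: [3.09, -0.552, -0.001]
force: [-4.4, -7.2, 8.1]
width: 0.129
gripper_force: 15.0
```

Emit:
move_arm:
  motion:
    - {"tx":0,"ty":-0.0005,"tz":0,"twist":0}

```text
clock: 21.1
position: [0.6271, 0.0327, 0.136]
ee_rot: [3.09, -0.552, -0.002]
force: [-5.3, -7.8, 6.8]
width: 0.131
gripper_force: 15.0
```

Emit:
move_arm:
  motion:
    - {"tx":0,"ty":-0.0005,"tz":0,"twist":0}

```text
clock: 21.2
position: [0.6273, 0.0331, 0.136]
ee_rot: [3.09, -0.552, -0.001]
force: [-5.9, -7.3, 8.2]
width: 0.13
gripper_force: 15.0
```

```bash
python3 go.py .6263 .0320 .1352
```

```text
clk 21.2 [0.6273 0.0331 0.136 ] yaw_y -110.27 tilt -1.0 F [-5.9  -7.27  8.19] w 0.13 j [-0.08  0.53 -0.09  1.66  0.06  0.96 -2.12]
togo mm tool [-0.6  1.4  0.8]
```

Emit:
move_arm:
  motion:
    - {"tx":0,"ty":-0.0003,"tz":0,"twist":0}
    - {"tx":0,"ty":0.001,"tz":0,"twist":0}
    - {"tx":0,"ty":0.001,"tz":0,"twist":0}
    - {"tx":0,"ty":0.001,"tz":0,"twist":0}
    - {"tx":0,"ty":0,"tz":0,"twist":0}

```text
clock: 21.7
position: [0.6274, 0.0333, 0.136]
ee_rot: [-3.093, 0.549, -0.001]
force: [-1.3, -2.0, 4.9]
width: 0.132
gripper_force: 15.0
```

```bash
python3 go.py .6263 .0320 .1352
```

```text
clk 21.7 [0.6274 0.0333 0.136 ] yaw_y -110.14 tilt -1.0 F [-1.29 -2.04  4.91] w 0.132 j [-0.07  0.53 -0.1   1.66  0.06  0.95 -2.11]
togo mm tool [-0.6  1.6  0.8]
```

Emit:
move_arm:
  motion:
    - {"tx":0,"ty":0,"tz":0,"twist":0}
    - {"tx":0,"ty":0,"tz":0,"twist":0}
    - {"tx":0,"ty":0,"tz":0,"twist":0}
    - {"tx":0,"ty":0,"tz":-0.02,"twist":0}
    - {"tx":0,"ty":0,"tz":-0.025,"twist":0}
    - {"tx":0,"ty":0,"tz":-0.02,"twist":0}
  gripper: 0.2

```text
clock: 22.3
position: [0.6272, 0.0335, 0.2016]
ee_rot: [-3.093, 0.549, -0.0]
force: [0.8, 0.7, -0.1]
width: 0.404
gripper_force: 0.0
```

```bash
python3 go.py .4717 -.1151 .1072
```

```text
clk 22.3 [0.6272 0.0335 0.2016] yaw_y -110.12 tilt -1.0 F [ 0.75  0.71 -0.06] w 0.404 j [-0.07  0.46 -0.1   1.59  0.05  1.09 -2.1 ]
togo mm tool [-94.9 193.   94.4]
```

Emit:
move_arm:
  motion:
    - {"tx":-0.0158,"ty":0.0322,"tz":0,"twist":0}
    - {"tx":-0.0158,"ty":0.0322,"tz":0,"twist":0}
    - {"tx":-0.0158,"ty":0.0322,"tz":0,"twist":0}
    - {"tx":-0.0158,"ty":0.0322,"tz":0,"twist":0}
    - {"tx":-0.0158,"ty":0.0322,"tz":0,"twist":0}
    - {"tx":-0.0158,"ty":0.0322,"tz":0,"twist":0}
    - {"tx":0,"ty":0,"tz":0.01,"twist":-0.0842}
    - {"tx":0,"ty":0,"tz":0.01,"twist":-0.0842}
    - {"tx":0,"ty":0,"tz":0.01,"twist":-0.0842}
    - {"tx":0,"ty":0,"tz":0,"twist":-0.0842}
    - {"tx":0,"ty":0,"tz":0,"twist":0}
    - {"tx":0,"ty":0,"tz":0,"twist":0}

```text
clock: 23.5
position: [0.4717, -0.1156, 0.1708]
ee_rot: [-3.13, -0.272, -0.0]
force: [0.2, -0.5, 0.3]
width: 0.399
gripper_force: 0.0
```

```bash
python3 go.py .4717 -.1151 .1072; python3 k.py
```

```text
clk 23.5 [ 0.4717 -0.1156  0.1708] yaw_y -80.05 tilt -1.0 F [ 0.21 -0.48  0.35] w 0.399 j [ 0.26  0.28 -0.16  1.97  0.06  0.9  -1.33]
togo mm tool [ 0.1 -0.4 63.6]
23.5
ang 120.67 r 108.5 Ft(ccw) 0.51 Fr -0.12 cmdang(yaw) 120.34
```

Emit:
move_arm:
  motion:
    - {"tx":0.0003,"ty":-0.0004,"tz":0.015,"twist":0}
    - {"tx":0,"ty":0,"tz":0.015,"twist":0}
    - {"tx":0,"ty":0,"tz":0.015,"twist":0}
    - {"tx":0,"ty":0,"tz":0.013,"twist":0}
    - {"tx":0,"ty":0,"tz":0.005,"twist":0}
    - {"tx":0,"ty":0,"tz":0,"twist":0}

```text
clock: 24.1
position: [0.4716, -0.115, 0.1074]
ee_rot: [-3.129, -0.276, 0.001]
force: [0.1, 0.2, -0.7]
width: 0.4
gripper_force: 0.0
```

Emit:
move_arm:
  motion:
    - {"tx":0,"ty":0,"tz":0,"twist":0}
    - {"tx":0,"ty":0,"tz":0,"twist":0}
    - {"tx":0,"ty":0,"tz":0,"twist":0}
    - {"tx":0,"ty":0,"tz":0,"twist":0}
    - {"tx":0,"ty":0,"tz":0,"twist":0}
  gripper: 1.0
  squeeze: 5

```text
clock: 24.6
position: [0.4722, -0.1152, 0.1082]
ee_rot: [3.129, 0.278, 0.001]
force: [0.3, 0.6, 4.7]
width: 0.174
gripper_force: 5.0
```

```bash
python3 go.py; python3 k.py
```

```text
clk 24.6 [ 0.4722 -0.1152  0.1082] yaw_y -79.84 tilt -1.0 F [0.35 0.57 4.7 ] w 0.174 j [ 0.25  0.36 -0.16  2.04  0.08  0.75 -1.35]
24.6
ang 120.54 r 107.9 Ft(ccw) -0.50 Fr -0.45 cmdang(yaw) 120.55
```

Emit:
move_arm:
  motion:
    - {"tx":0.00015,"ty":0.00565,"tz":0,"twist":-0.03333}
    - {"tx":0.00015,"ty":0.00565,"tz":0,"twist":-0.03333}
    - {"tx":0.00015,"ty":0.00565,"tz":0,"twist":-0.03333}

```text
clock: 24.9
position: [0.4766, -0.1317, 0.1082]
ee_rot: [3.097, 0.526, 0.001]
force: [-0.4, 1.2, 5.1]
width: 0.174
gripper_force: 5.0
```

Emit:
move_arm:
  motion:
    - {"tx":0.00015,"ty":0.00565,"tz":0,"twist":-0.03333}
    - {"tx":0.00015,"ty":0.00565,"tz":0,"twist":-0.03333}

```text
clock: 25.1
position: [0.4809, -0.1422, 0.1082]
ee_rot: [3.065, 0.688, 0.002]
force: [-0.1, 0.4, 5.7]
width: 0.171
gripper_force: 5.0
```

Emit:
move_arm:
  motion:
    - {"tx":0.00015,"ty":0.00565,"tz":0,"twist":-0.03333}
    - {"tx":0.00015,"ty":0.00565,"tz":0,"twist":-0.03333}

```text
clock: 25.3
position: [0.4863, -0.1521, 0.1082]
ee_rot: [3.025, 0.847, 0.002]
force: [1.0, 0.2, 4.2]
width: 0.173
gripper_force: 5.0
```

Emit:
move_arm:
  motion:
    - {"tx":0.00015,"ty":0.00565,"tz":0,"twist":-0.03333}
    - {"tx":0.00015,"ty":0.00565,"tz":0,"twist":-0.03333}

```text
clock: 25.5
position: [0.4928, -0.1614, 0.1082]
ee_rot: [2.976, 1.004, 0.002]
force: [1.3, 1.4, 3.8]
width: 0.173
gripper_force: 5.0
```

Emit:
move_arm:
  motion:
    - {"tx":0.00015,"ty":0.00565,"tz":0,"twist":-0.03333}
    - {"tx":0.00015,"ty":0.00565,"tz":0,"twist":-0.03333}

```text
clock: 25.7
position: [0.5002, -0.1699, 0.1082]
ee_rot: [2.92, 1.159, 0.002]
force: [0.7, 2.0, 4.0]
width: 0.175
gripper_force: 5.0
```

Emit:
move_arm:
  motion:
    - {"tx":0.00015,"ty":0.00565,"tz":0,"twist":-0.03333}
    - {"tx":0.00015,"ty":0.00565,"tz":0,"twist":-0.03333}

```text
clock: 25.9
position: [0.5084, -0.1776, 0.1082]
ee_rot: [2.855, 1.31, 0.002]
force: [1.4, 2.6, 4.3]
width: 0.169
gripper_force: 5.0
```

Emit:
move_arm:
  motion:
    - {"tx":0.00015,"ty":0.00565,"tz":0,"twist":-0.03333}
    - {"tx":0.00015,"ty":0.00565,"tz":0,"twist":-0.03333}

```text
clock: 26.1
position: [0.5173, -0.1844, 0.1082]
ee_rot: [2.782, 1.458, 0.002]
force: [1.6, 3.1, 3.8]
width: 0.173
gripper_force: 5.0
```

Emit:
move_arm:
  motion:
    - {"tx":0.00015,"ty":0.00565,"tz":0,"twist":-0.03333}
    - {"tx":0.00015,"ty":0.00565,"tz":0,"twist":-0.03333}

```text
clock: 26.3
position: [0.527, -0.1901, 0.1082]
ee_rot: [2.702, 1.602, 0.002]
force: [1.3, 3.2, 4.1]
width: 0.176
gripper_force: 5.0
```

Emit:
move_arm:
  motion:
    - {"tx":0.00015,"ty":0.00565,"tz":0,"twist":-0.03333}
    - {"tx":0.00015,"ty":0.00565,"tz":0,"twist":-0.03333}

```text
clock: 26.5
position: [0.5372, -0.1948, 0.1083]
ee_rot: [2.615, 1.741, 0.003]
force: [0.6, 3.6, 4.1]
width: 0.174
gripper_force: 5.0
```

Emit:
move_arm:
  motion:
    - {"tx":0.00015,"ty":0.00565,"tz":0,"twist":-0.03333}
    - {"tx":0.00015,"ty":0.00565,"tz":0,"twist":-0.03333}

```text
clock: 26.7
position: [0.5478, -0.1985, 0.1083]
ee_rot: [2.52, 1.876, 0.003]
force: [0.3, 4.2, 3.3]
width: 0.171
gripper_force: 5.0
```

Emit:
move_arm:
  motion:
    - {"tx":0.00015,"ty":0.00565,"tz":0,"twist":-0.03333}
    - {"tx":0.00015,"ty":0.00565,"tz":0,"twist":-0.03333}

```text
clock: 26.9
position: [0.5587, -0.2009, 0.1083]
ee_rot: [-2.418, -2.005, -0.003]
force: [0.3, 4.8, 4.3]
width: 0.175
gripper_force: 5.0
```

Emit:
move_arm:
  motion:
    - {"tx":0.00015,"ty":0.00565,"tz":0,"twist":-0.03333}
    - {"tx":0.00015,"ty":0.00565,"tz":0,"twist":-0.03333}

```text
clock: 27.1
position: [0.5698, -0.2021, 0.1083]
ee_rot: [-2.31, -2.129, -0.003]
force: [-0.2, 4.7, 5.3]
width: 0.173
gripper_force: 5.0
```

Emit:
move_arm:
  motion:
    - {"tx":0.00015,"ty":0.00565,"tz":0,"twist":-0.03333}
    - {"tx":0.00015,"ty":0.00565,"tz":0,"twist":-0.03333}

```text
clock: 27.3
position: [0.581, -0.2023, 0.1082]
ee_rot: [-2.195, -2.247, -0.003]
force: [-0.8, 5.6, 5.1]
width: 0.17
gripper_force: 5.0
```

Emit:
move_arm:
  motion:
    - {"tx":0.00015,"ty":0.00565,"tz":0,"twist":-0.03333}
    - {"tx":0.00015,"ty":0.00565,"tz":0,"twist":-0.03333}

```text
clock: 27.5
position: [0.5922, -0.2012, 0.1083]
ee_rot: [-2.074, -2.359, -0.003]
force: [-1.6, 6.1, 4.9]
width: 0.173
gripper_force: 5.0
```

```bash
python3 go.py; python3 k.py
```

```text
clk 27.5 [ 0.5922 -0.2012  0.1083] yaw_y 7.35 tilt -1.0 F [-1.63  6.08  4.94] w 0.173 j [ 0.57  0.6  -0.49  1.67  0.33  0.95  0.09]
27.5
ang 207.86 r 105.9 Ft(ccw) -0.82 Fr -6.24 cmdang(yaw) 207.74
```

```bash
cat > d3.txt <<'E'
.4766 -.1317 -.4 1.2
.4809 -.1422 -.1 .4
.4863 -.1521 1 .2
.4928 -.1614 1.3 1.4
.5002 -.1699 .7 2
.5084 -.1776 1.4 2.6
.5173 -.1844 1.6 3.1
.527 -.1901 1.3 3.2
.5372 -.1948 .6 3.6
.5478 -.1985 .3 4.2
.5587 -.2009 .3 4.8
.5698 -.2021 -.2 4.7
.581 -.2023 -.8 5.6
.5922 -.2012 -1.6 6.1
E
cat > fc.py <<'E'
from scipy.optimize import least_squares
import k,numpy as np,sys
D=[np.loadtxt(f"d{i}.txt") for i in sys.argv[1:]]
X=np.vstack([np.loadtxt(f"d{i}.txt") for i in range(1,int(sys.argv[-1])+1)])[:,:2]
for f in(0,1):
    r=least_squares(lambda c:np.hypot(*(X-c[:2]).T)-(c[2] if f else .108),[*k.C,.108]);print(r.x.round(4),np.std(r.fun*1e3).round(2),np.hypot(*(r.x[:2]-[.6274,.0333])))
k.C=r.x[:2]
for d in D:
    print()
    for q in d:k.pr(*q)
E
python3 fc.py 3
```

```text
[ 0.5779 -0.0949  0.108 ] 0.36 0.13745543933939386
[ 0.5761 -0.0965  0.1059] 0.12 0.13951181474310567

ang 129.89 r 105.6 Ft(ccw) -1.26 Fr -0.02 
ang 136.04 r 105.7 Ft(ccw) -0.40 Fr -0.08 
ang 142.16 r 105.7 Ft(ccw) 0.36 Fr -0.96 
ang 148.32 r 105.7 Ft(ccw) -0.31 Fr -1.89 
ang 154.43 r 105.7 Ft(ccw) -0.95 Fr -1.89 
ang 160.53 r 105.7 Ft(ccw) -0.59 Fr -2.89 
ang 166.60 r 105.8 Ft(ccw) -0.39 Fr -3.47 
ang 172.70 r 105.8 Ft(ccw) -0.34 Fr -3.44 
ang 178.78 r 105.8 Ft(ccw) -0.77 Fr -3.57 
ang 184.86 r 105.9 Ft(ccw) -0.84 Fr -4.13 
ang 190.91 r 105.9 Ft(ccw) -0.50 Fr -4.78 
ang 196.95 r 105.8 Ft(ccw) -0.48 Fr -4.68 
ang 203.01 r 106.0 Ft(ccw) -0.54 Fr -5.63 
ang 209.10 r 106.0 Ft(ccw) -0.66 Fr -6.27
```

Emit:
move_arm:
  motion:
    - {"tx":0.00115,"ty":0.00555,"tz":0,"twist":-0.03333}
    - {"tx":0.00115,"ty":0.00555,"tz":0,"twist":-0.03333}

```text
clock: 27.7
position: [0.6026, -0.199, 0.1082]
ee_rot: [1.949, 2.463, 0.0]
force: [-0.8, -0.4, 5.0]
width: 0.17
gripper_force: 5.0
```

Emit:
move_arm:
  motion:
    - {"tx":0.00015,"ty":0.00555,"tz":0,"twist":-0.03333}
    - {"tx":0.00015,"ty":0.00555,"tz":0,"twist":-0.03333}

```text
clock: 27.9
position: [0.6131, -0.1958, 0.1082]
ee_rot: [1.818, 2.562, 0.0]
force: [-2.4, 1.8, 5.5]
width: 0.175
gripper_force: 5.0
```

Emit:
move_arm:
  motion:
    - {"tx":0.00015,"ty":0.00555,"tz":0,"twist":-0.03333}
    - {"tx":0.00015,"ty":0.00555,"tz":0,"twist":-0.03333}

```text
clock: 28.1
position: [0.6233, -0.1914, 0.1082]
ee_rot: [-1.681, -2.654, -0.001]
force: [-2.7, 1.9, 6.4]
width: 0.169
gripper_force: 5.0
```

Emit:
move_arm:
  motion:
    - {"tx":0.00015,"ty":0.00555,"tz":0,"twist":-0.03333}
    - {"tx":0.00015,"ty":0.00555,"tz":0,"twist":-0.03333}

```text
clock: 28.3
position: [0.633, -0.186, 0.1082]
ee_rot: [-1.54, -2.738, -0.001]
force: [-1.7, 2.2, 6.4]
width: 0.168
gripper_force: 5.0
```

Emit:
move_arm:
  motion:
    - {"tx":0.00015,"ty":0.00555,"tz":0,"twist":-0.03333}
    - {"tx":0.00015,"ty":0.00555,"tz":0,"twist":-0.03333}

```text
clock: 28.5
position: [0.6421, -0.1796, 0.1083]
ee_rot: [-1.394, -2.815, -0.001]
force: [-4.0, 2.9, 6.8]
width: 0.175
gripper_force: 5.0
```

Emit:
move_arm:
  motion:
    - {"tx":0.00015,"ty":0.00555,"tz":0,"twist":-0.03333}
    - {"tx":0.00015,"ty":0.00555,"tz":0,"twist":-0.03333}

```text
clock: 28.7
position: [0.6504, -0.1722, 0.1082]
ee_rot: [-1.245, -2.884, -0.001]
force: [-4.4, 2.5, 6.3]
width: 0.169
gripper_force: 5.0
```

Emit:
move_arm:
  motion:
    - {"tx":0.00015,"ty":0.00555,"tz":0,"twist":-0.03333}
    - {"tx":0.00015,"ty":0.00555,"tz":0,"twist":-0.03333}

```text
clock: 28.9
position: [0.658, -0.1643, 0.1082]
ee_rot: [-1.092, -2.945, -0.001]
force: [-3.6, 2.0, 6.9]
width: 0.174
gripper_force: 5.0
```

Emit:
move_arm:
  motion:
    - {"tx":0.00015,"ty":0.00555,"tz":0,"twist":-0.03333}
    - {"tx":0.00015,"ty":0.00555,"tz":0,"twist":-0.03333}

```text
clock: 29.1
position: [0.6645, -0.1557, 0.108]
ee_rot: [-0.937, -2.997, -0.0]
force: [-5.1, 0.9, 6.7]
width: 0.174
gripper_force: 5.0
```

Emit:
move_arm:
  motion:
    - {"tx":0.00015,"ty":0.00555,"tz":0,"twist":-0.03333}
    - {"tx":0.00015,"ty":0.00555,"tz":0,"twist":-0.03333}

```text
clock: 29.3
position: [0.67, -0.1468, 0.1079]
ee_rot: [-0.779, -3.042, 0.001]
force: [-5.7, 0.5, 6.1]
width: 0.173
gripper_force: 5.0
```

Emit:
move_arm:
  motion:
    - {"tx":0.00015,"ty":0.00555,"tz":0,"twist":-0.03333}
    - {"tx":0.00015,"ty":0.00555,"tz":0,"twist":-0.03333}

```text
clock: 29.5
position: [0.6747, -0.1373, 0.1078]
ee_rot: [-0.619, -3.078, 0.002]
force: [-5.7, -0.4, 5.6]
width: 0.174
gripper_force: 5.0
```

```bash
python3 go.py; sed -i 's/C=np.array.*;TH/C=np.array([.5761,-.0965]);TH/' k.py; python3 k.py
```

```text
clk 29.5 [ 0.6747 -0.1373  0.1078] yaw_y 67.25 tilt -1.0 F [-5.73 -0.39  5.65] w 0.174 j [ 0.54  0.76 -0.72  1.48  0.53  1.11  0.89]
29.5
ang 267.93 r 106.7 Ft(ccw) -2.55 Fr -5.15 cmdang(yaw) 267.64
```

```bash
cat > d4.txt <<'E'
.6026 -.199 -.8 -.4
.6131 -.1958 -2.4 1.8
.6233 -.1914 -2.7 1.9
.633 -.186 -1.7 2.2
.6421 -.1796 -4 2.9
.6504 -.1722 -4.4 2.5
.658 -.1643 -3.6 2
.6645 -.1557 -5.1 .9
.67 -.1468 -5.7 .5
.6747 -.1373 -5.7 -.4
E
python3 fc.py 4
```

```text
[ 0.5773 -0.0941  0.108 ] 0.63 0.13688520920053146
[ 0.5764 -0.0962  0.1062] 0.14 0.1391669686240611

ang 214.67 r 106.1 Ft(ccw) -0.87 Fr 0.19 
ang 220.60 r 106.1 Ft(ccw) -1.63 Fr -2.52 
ang 226.60 r 106.1 Ft(ccw) -1.58 Fr -2.90 
ang 232.60 r 106.1 Ft(ccw) -0.27 Fr -2.77 
ang 238.61 r 106.2 Ft(ccw) -1.35 Fr -4.75 
ang 244.61 r 106.1 Ft(ccw) -1.41 Fr -4.86 
ang 250.53 r 106.3 Ft(ccw) -0.77 Fr -4.05 
ang 256.35 r 106.3 Ft(ccw) -2.11 Fr -4.73 
ang 261.99 r 106.4 Ft(ccw) -2.27 Fr -5.25 
ang 267.69 r 106.5 Ft(ccw) -2.57 Fr -5.10
```

Emit:
move_arm:
  motion:
    - {"tx":0.00065,"ty":0.00555,"tz":0,"twist":-0.03333}
    - {"tx":0.00065,"ty":0.00555,"tz":0,"twist":-0.03333}

```text
clock: 29.7
position: [0.6782, -0.1271, 0.1078]
ee_rot: [-0.458, -3.107, 0.002]
force: [-1.6, -1.5, 4.0]
width: 0.176
gripper_force: 5.0
```

Emit:
move_arm:
  motion:
    - {"tx":0.00065,"ty":0.00555,"tz":0,"twist":-0.03333}
    - {"tx":0.00015,"ty":0.00555,"tz":0,"twist":-0.03333}

```text
clock: 29.9
position: [0.6809, -0.1165, 0.1079]
ee_rot: [0.296, 3.127, -0.002]
force: [-1.3, -1.9, 2.4]
width: 0.171
gripper_force: 5.0
```

Emit:
move_arm:
  motion:
    - {"tx":0.00015,"ty":0.00555,"tz":0,"twist":-0.03333}
    - {"tx":0.00015,"ty":0.00555,"tz":0,"twist":-0.03333}

```text
clock: 30.1
position: [0.6824, -0.1053, 0.1079]
ee_rot: [0.131, 3.139, -0.002]
force: [-1.3, -1.7, 3.2]
width: 0.174
gripper_force: 5.0
```

Emit:
move_arm:
  motion:
    - {"tx":0.00015,"ty":0.00555,"tz":0,"twist":-0.03333}
    - {"tx":0.00015,"ty":0.00555,"tz":0,"twist":-0.03333}

```text
clock: 30.3
position: [0.6827, -0.094, 0.1079]
ee_rot: [-0.033, 3.141, -0.002]
force: [-1.1, -1.7, 1.9]
width: 0.166
gripper_force: 5.0
```

Emit:
move_arm:
  motion:
    - {"tx":0.00015,"ty":0.00555,"tz":0,"twist":-0.03333}

```text
clock: 30.4
position: [0.6825, -0.0883, 0.1079]
ee_rot: [-0.116, 3.139, -0.001]
force: [-0.4, -0.7, 2.5]
width: 0.173
gripper_force: 5.0
```

```bash
python3 go.py;  python3 k.py
```

```text
clk 30.4 [ 0.6825 -0.0883  0.1079] yaw_y 94.22 tilt -1.0 F [-0.41 -0.69  2.49] w 0.173 j [ 0.52  0.79 -0.83  1.48  0.61  1.14  1.23]
30.4
ang 294.79 r 106.7 Ft(ccw) -0.66 Fr -0.46 cmdang(yaw) 294.61
```

Emit:
move_arm:
  motion:
    - {"tx":7e-05,"ty":-0.0037,"tz":0,"twist":0.02222}
    - {"tx":7e-05,"ty":-0.0037,"tz":0,"twist":0.02222}

```text
clock: 30.6
position: [0.6828, -0.0946, 0.1079]
ee_rot: [0.002, 3.141, 0.002]
force: [-0.4, 1.5, 2.1]
width: 0.173
gripper_force: 5.0
```

Emit:
move_arm:
  motion:
    - {"tx":7e-05,"ty":-0.0037,"tz":0,"twist":0.02222}
    - {"tx":7e-05,"ty":-0.0037,"tz":0,"twist":0.02222}

```text
clock: 30.8
position: [0.6825, -0.1031, 0.1079]
ee_rot: [0.112, 3.139, 0.0]
force: [1.1, 2.8, 2.0]
width: 0.171
gripper_force: 5.0
```

Emit:
move_arm:
  motion:
    - {"tx":7e-05,"ty":-0.0037,"tz":0,"twist":0.02222}
    - {"tx":7e-05,"ty":-0.0037,"tz":0,"twist":0.02222}

```text
clock: 31.0
position: [0.6818, -0.1104, 0.1079]
ee_rot: [0.221, 3.133, 0.0]
force: [1.4, 2.7, 2.2]
width: 0.174
gripper_force: 5.0
```

Emit:
move_arm:
  motion:
    - {"tx":7e-05,"ty":-0.0037,"tz":0,"twist":0.02222}
    - {"tx":7e-05,"ty":-0.0037,"tz":0,"twist":0.02222}

```text
clock: 31.2
position: [0.6805, -0.1176, 0.1079]
ee_rot: [0.329, 3.124, -0.0]
force: [1.8, 1.7, 1.8]
width: 0.172
gripper_force: 5.0
```

Emit:
move_arm:
  motion:
    - {"tx":7e-05,"ty":-0.0037,"tz":0,"twist":0.02222}
    - {"tx":7e-05,"ty":-0.0037,"tz":0,"twist":0.02222}

```text
clock: 31.4
position: [0.6788, -0.1249, 0.1079]
ee_rot: [0.438, 3.11, -0.0]
force: [1.9, 1.5, 1.8]
width: 0.171
gripper_force: 5.0
```

Emit:
move_arm:
  motion:
    - {"tx":7e-05,"ty":-0.0037,"tz":0,"twist":0.02222}
    - {"tx":7e-05,"ty":-0.0037,"tz":0,"twist":0.02222}

```text
clock: 31.6
position: [0.6765, -0.1321, 0.1079]
ee_rot: [0.546, 3.093, -0.0]
force: [3.6, 0.7, 2.8]
width: 0.172
gripper_force: 5.0
```

Emit:
move_arm:
  motion:
    - {"tx":7e-05,"ty":-0.0037,"tz":0,"twist":0.02222}
    - {"tx":7e-05,"ty":-0.0037,"tz":0,"twist":0.02222}

```text
clock: 31.8
position: [0.6736, -0.139, 0.1078]
ee_rot: [0.654, 3.072, -0.001]
force: [3.6, 0.4, 1.8]
width: 0.177
gripper_force: 5.0
```

Emit:
move_arm:
  motion:
    - {"tx":7e-05,"ty":-0.0037,"tz":0,"twist":0.02222}
    - {"tx":7e-05,"ty":-0.0037,"tz":0,"twist":0.02222}

```text
clock: 32.0
position: [0.6704, -0.1458, 0.1079]
ee_rot: [0.761, 3.047, -0.001]
force: [5.3, -0.9, 2.3]
width: 0.172
gripper_force: 5.0
```

Emit:
move_arm:
  motion:
    - {"tx":7e-05,"ty":-0.0037,"tz":0,"twist":0.02222}
    - {"tx":7e-05,"ty":-0.0037,"tz":0,"twist":0.02222}

```text
clock: 32.2
position: [0.6666, -0.1525, 0.1079]
ee_rot: [0.867, 3.019, -0.001]
force: [4.4, -1.9, 2.9]
width: 0.17
gripper_force: 5.0
```

Emit:
move_arm:
  motion:
    - {"tx":7e-05,"ty":-0.0037,"tz":0,"twist":0.02222}
    - {"tx":7e-05,"ty":-0.0037,"tz":0,"twist":0.02222}

```text
clock: 32.4
position: [0.6624, -0.1587, 0.1079]
ee_rot: [0.972, 2.987, -0.002]
force: [4.5, -3.1, 3.5]
width: 0.171
gripper_force: 5.0
```

Emit:
move_arm:
  motion:
    - {"tx":7e-05,"ty":-0.0037,"tz":0,"twist":0.02222}
    - {"tx":7e-05,"ty":-0.0037,"tz":0,"twist":0.02222}

```text
clock: 32.6
position: [0.6577, -0.1646, 0.1078]
ee_rot: [1.076, 2.951, -0.002]
force: [4.2, -2.9, 2.5]
width: 0.174
gripper_force: 5.0
```

Emit:
move_arm:
  motion:
    - {"tx":7e-05,"ty":-0.0037,"tz":0,"twist":0.02222}
    - {"tx":7e-05,"ty":-0.0037,"tz":0,"twist":0.02222}

```text
clock: 32.8
position: [0.6527, -0.1702, 0.1078]
ee_rot: [1.178, 2.912, -0.002]
force: [4.7, -2.8, 3.6]
width: 0.17
gripper_force: 5.0
```

Emit:
move_arm:
  motion:
    - {"tx":7e-05,"ty":-0.0037,"tz":0,"twist":0.02222}
    - {"tx":7e-05,"ty":-0.0037,"tz":0,"twist":0.02222}

```text
clock: 33.0
position: [0.6474, -0.1753, 0.1078]
ee_rot: [1.279, 2.869, -0.002]
force: [3.2, -3.7, 3.3]
width: 0.17
gripper_force: 5.0
```

Emit:
move_arm:
  motion:
    - {"tx":7e-05,"ty":-0.0037,"tz":0,"twist":0.02222}
    - {"tx":7e-05,"ty":-0.0037,"tz":0,"twist":0.02222}

```text
clock: 33.2
position: [0.6417, -0.1802, 0.1079]
ee_rot: [1.379, 2.822, -0.002]
force: [3.6, -2.9, 2.4]
width: 0.171
gripper_force: 5.0
```

Emit:
move_arm:
  motion:
    - {"tx":7e-05,"ty":-0.0037,"tz":0,"twist":0.02222}
    - {"tx":7e-05,"ty":-0.0037,"tz":0,"twist":0.02222}

```text
clock: 33.4
position: [0.6357, -0.1845, 0.1078]
ee_rot: [1.476, 2.772, -0.002]
force: [3.9, -3.8, 3.2]
width: 0.172
gripper_force: 5.0
```

Emit:
move_arm:
  motion:
    - {"tx":7e-05,"ty":-0.0037,"tz":0,"twist":0.02222}
    - {"tx":7e-05,"ty":-0.0037,"tz":0,"twist":0.02222}

```text
clock: 33.6
position: [0.6293, -0.1885, 0.1078]
ee_rot: [1.572, 2.719, -0.002]
force: [3.7, -3.6, 2.8]
width: 0.171
gripper_force: 5.0
```

Emit:
move_arm:
  motion:
    - {"tx":-0.0007,"ty":0.0037,"tz":0,"twist":-0.02222}
    - {"tx":-0.0007,"ty":0.0037,"tz":0,"twist":-0.02222}

```text
clock: 33.8
position: [0.6355, -0.1848, 0.1077]
ee_rot: [-1.469, -2.775, 0.002]
force: [-0.8, -0.8, 6.1]
width: 0.171
gripper_force: 5.0
```

Emit:
move_arm:
  motion:
    - {"tx":7e-05,"ty":0.0037,"tz":0,"twist":-0.02222}
    - {"tx":7e-05,"ty":0.0037,"tz":0,"twist":-0.02222}

```text
clock: 34.0
position: [0.6419, -0.1801, 0.1077]
ee_rot: [-1.37, -2.825, 0.002]
force: [-0.4, -1.2, 5.6]
width: 0.172
gripper_force: 5.0
```

Emit:
move_arm:
  motion:
    - {"tx":7e-05,"ty":0.0037,"tz":0,"twist":-0.02222}
    - {"tx":7e-05,"ty":0.0037,"tz":0,"twist":-0.02222}

```text
clock: 34.2
position: [0.6477, -0.1753, 0.1078]
ee_rot: [-1.271, -2.871, 0.001]
force: [-0.1, -1.1, 5.3]
width: 0.173
gripper_force: 5.0
```

Emit:
move_arm:
  motion:
    - {"tx":7e-05,"ty":0.0037,"tz":0,"twist":-0.02222}
    - {"tx":7e-05,"ty":0.0037,"tz":0,"twist":-0.02222}

```text
clock: 34.4
position: [0.653, -0.17, 0.1077]
ee_rot: [-1.17, -2.914, 0.001]
force: [0.4, -1.7, 5.4]
width: 0.174
gripper_force: 5.0
```

Emit:
move_arm:
  motion:
    - {"tx":7e-05,"ty":0.0037,"tz":0,"twist":-0.02222}
    - {"tx":7e-05,"ty":0.0037,"tz":0,"twist":-0.02222}

```text
clock: 34.6
position: [0.658, -0.1645, 0.1077]
ee_rot: [-1.068, -2.953, 0.001]
force: [0.6, -1.0, 6.0]
width: 0.172
gripper_force: 5.0
```

Emit:
move_arm:
  motion:
    - {"tx":7e-05,"ty":0.0037,"tz":0,"twist":-0.02222}
    - {"tx":7e-05,"ty":0.0037,"tz":0,"twist":-0.02222}

```text
clock: 34.8
position: [0.6625, -0.1587, 0.1077]
ee_rot: [-0.964, -2.989, 0.001]
force: [-1.0, -1.4, 5.4]
width: 0.172
gripper_force: 5.0
```

Emit:
move_arm:
  motion:
    - {"tx":7e-05,"ty":0.0037,"tz":0,"twist":-0.02222}
    - {"tx":7e-05,"ty":0.0037,"tz":0,"twist":-0.02222}

```text
clock: 35.0
position: [0.6665, -0.1528, 0.1077]
ee_rot: [-0.859, -3.02, 0.002]
force: [-0.8, -1.8, 5.4]
width: 0.177
gripper_force: 5.0
```

Emit:
move_arm:
  motion:
    - {"tx":7e-05,"ty":0.0037,"tz":0,"twist":-0.02222}
    - {"tx":7e-05,"ty":0.0037,"tz":0,"twist":-0.02222}

```text
clock: 35.2
position: [0.6701, -0.1466, 0.1077]
ee_rot: [-0.753, -3.048, 0.002]
force: [-0.4, -2.4, 5.1]
width: 0.176
gripper_force: 5.0
```

Emit:
move_arm:
  motion:
    - {"tx":7e-05,"ty":0.0037,"tz":0,"twist":-0.02222}
    - {"tx":7e-05,"ty":0.0037,"tz":0,"twist":-0.02222}

```text
clock: 35.4
position: [0.6733, -0.14, 0.1078]
ee_rot: [-0.647, -3.073, 0.002]
force: [-0.8, -2.8, 6.2]
width: 0.171
gripper_force: 5.0
```

Emit:
move_arm:
  motion:
    - {"tx":7e-05,"ty":0.0037,"tz":0,"twist":-0.02222}
    - {"tx":7e-05,"ty":0.0037,"tz":0,"twist":-0.02222}

```text
clock: 35.6
position: [0.6761, -0.1333, 0.1077]
ee_rot: [-0.539, -3.093, 0.002]
force: [-0.6, -2.6, 6.1]
width: 0.175
gripper_force: 5.0
```

Emit:
move_arm:
  motion:
    - {"tx":7e-05,"ty":0.0037,"tz":0,"twist":-0.02222}
    - {"tx":7e-05,"ty":0.0037,"tz":0,"twist":-0.02222}

```text
clock: 35.8
position: [0.6784, -0.1263, 0.1077]
ee_rot: [-0.431, -3.11, 0.002]
force: [0.3, -2.7, 5.8]
width: 0.17
gripper_force: 5.0
```

Emit:
move_arm:
  motion:
    - {"tx":7e-05,"ty":0.0037,"tz":0,"twist":-0.02222}
    - {"tx":7e-05,"ty":0.0037,"tz":0,"twist":-0.02222}

```text
clock: 36.0
position: [0.6803, -0.119, 0.1077]
ee_rot: [-0.322, -3.124, 0.002]
force: [0.6, -1.5, 5.0]
width: 0.171
gripper_force: 5.0
```

Emit:
move_arm:
  motion:
    - {"tx":7e-05,"ty":0.0037,"tz":0,"twist":-0.02222}
    - {"tx":7e-05,"ty":0.0037,"tz":0,"twist":-0.02222}

```text
clock: 36.2
position: [0.6816, -0.1116, 0.1078]
ee_rot: [-0.213, -3.133, 0.002]
force: [-0.2, -2.8, 5.6]
width: 0.173
gripper_force: 5.0
```

Emit:
move_arm:
  motion:
    - {"tx":7e-05,"ty":0.0037,"tz":0,"twist":-0.02222}
    - {"tx":7e-05,"ty":0.0037,"tz":0,"twist":-0.02222}

```text
clock: 36.4
position: [0.6824, -0.1041, 0.1078]
ee_rot: [-0.103, -3.139, 0.001]
force: [2.0, -1.5, 5.0]
width: 0.172
gripper_force: 5.0
```

Emit:
move_arm:
  motion:
    - {"tx":7e-05,"ty":0.0037,"tz":0,"twist":-0.02222}
    - {"tx":7e-05,"ty":0.0037,"tz":0,"twist":-0.02222}

```text
clock: 36.6
position: [0.6827, -0.0964, 0.1078]
ee_rot: [0.007, -3.141, 0.001]
force: [1.5, -1.5, 5.2]
width: 0.175
gripper_force: 5.0
```

Emit:
move_arm:
  motion:
    - {"tx":7e-05,"ty":0.0037,"tz":0,"twist":-0.02222}
    - {"tx":7e-05,"ty":0.0037,"tz":0,"twist":-0.02222}

```text
clock: 36.8
position: [0.6824, -0.0887, 0.1078]
ee_rot: [0.117, -3.139, 0.0]
force: [0.9, -0.7, 5.4]
width: 0.171
gripper_force: 5.0
```

```bash
python3 go.py;  python3 k.py
```

```text
clk 36.8 [ 0.6824 -0.0887  0.1078] yaw_y 94.28 tilt -1.0 F [ 0.93 -0.73  5.45] w 0.171 j [ 0.53  0.79 -0.83  1.48  0.61  1.14  1.23]
36.8
ang 294.59 r 106.6 Ft(ccw) -0.80 Fr 0.87 cmdang(yaw) 294.67
```

```bash
cat >> d4.txt <<'E'
.6782 -.1271 -1.6 -1.5
.6809 -.1165 -1.3 -1.9
.6824 -.1053 -1.3 -1.7
.6827 -.094 -1.1 -1.7
.6825 -.0883 -.4 -.7
E
cat > d5.txt <<'E'
.6828 -.0946 -.4 1.5
.6825 -.1031 1.1 2.8
.6818 -.1104 1.4 2.7
.6805 -.1176 1.8 1.7
.6788 -.1249 1.9 1.5
.6765 -.1321 3.6 .7
.6736 -.139 3.6 .4
.6704 -.1458 5.3 -.9
.6666 -.1525 4.4 -1.9
.6624 -.1587 4.5 -3.1
.6577 -.1646 4.2 -2.9
.6527 -.1702 4.7 -2.8
.6474 -.1753 3.2 -3.7
.6417 -.1802 3.6 -2.9
.6357 -.1845 3.9 -3.8
.6293 -.1885 3.7 -3.6
E
cat > d6.txt <<'E'
.6355 -.1848 -.8 -.8
.6419 -.1801 -.4 -1.2
.6477 -.1753 -.1 -1.1
.653 -.17 .4 -1.7
.658 -.1645 .6 -1
.6625 -.1587 -1 -1.4
.6665 -.1528 -.8 -1.8
.6701 -.1466 -.4 -2.4
.6733 -.14 -.8 -2.8
.6761 -.1333 -.6 -2.6
.6784 -.1263 .3 -2.7
.6803 -.119 .6 -1.5
.6816 -.1116 -.2 -2.8
.6824 -.1041 2 -1.5
.6827 -.0964 1.5 -1.5
.6824 -.0887 .9 -.7
E
cat > bump.py <<'E'
import numpy as np
from scipy.optimize import least_squares
X=np.vstack([np.loadtxt(f"d{i}.txt")[:,:2] for i in range(1,7)])
r=least_squares(lambda c:np.hypot(*(X-c[:2]).T)-c[2],[.576,-.0965,.106]).x;print(r.round(4));C=r[:2]
TH=np.radians(69.61)
def dat(i,s):
    d=np.loadtxt(f"d{i}.txt");a=np.arctan2(*(d[:,:2]-C).T[::-1]);ft=-np.sin(a)*d[:,2]+np.cos(a)*d[:,3]
    return np.c_[np.degrees(a-TH)%360,ft,np.full(len(a),s)]
A=np.vstack([dat(3,-1),dat(4,-1),dat(5,1),dat(6,-1)]);A=A[(A[:,0]>150)]
for s in(-1,1):print(A[(A[:,2]==s)&(A[:,0]>225),:2][np.argsort(A[(A[:,2]==s)&(A[:,0]>225),0])].round(1).tolist())
def mod(v,a,s):
    p0,W,P,mu,b=v;x=np.radians(a-p0);w=np.radians(W);on=abs(x)<w/2
    h=np.where(on,2.5*(1+np.cos(2*np.pi*x/w)),0);dh=np.where(on,-2.5*2*np.pi/w*np.sin(2*np.pi*x/w),0)*1e-3
    N=np.maximum(P+h,0)
    return (s*(.04+mu*N*.063)-0+ -N*dh)/.108+b   # force on hand, ccw +
for p in(255,265,275,285):
    f=least_squares(lambda v:mod(v,A[:,0],A[:,2])-A[:,1],[p,45,1,.45,0],bounds=([230,38,0,.2,-1],[305,52,3,.8,1]),loss="soft_l1")
    J=np.linalg.pinv(f.jac.T@f.jac);print(f.x.round(2),f.cost.round(3),"sd",np.sqrt(np.diag(J)*f.cost*2/len(A))[:2].round(2))
E
python3 bump.py
```

```text
[ 0.5765 -0.0962  0.1063]
[[226.6, -1.6], [232.6, -0.3], [234.1, -1.1], [238.3, -1.1], [238.6, -1.4], [242.4, -0.8], [244.6, -1.4], [246.4, -0.9], [250.4, -0.4], [250.5, -0.8], [254.4, -1.7], [256.3, -2.1], [258.2, -1.9], [262.0, -2.3], [262.1, -2.3], [266.0, -2.9], [267.7, -2.6], [270.0, -2.6], [273.5, -1.9], [273.9, -2.5], [278.0, -1.3], [279.4, -2.1], [282.0, -2.8], [285.5, -1.8], [286.1, -1.3], [290.3, -1.5], [291.6, -1.7], [294.4, -0.8], [294.6, -0.7]]
[[230.2, 1.4], [234.2, 1.1], [238.2, 1.1], [242.3, -0.1], [246.2, 1.3], [250.3, 0.5], [254.3, 0.1], [258.4, 0.7], [262.5, 1.7], [266.6, 1.8], [270.6, 1.9], [274.7, 2.0], [278.8, 2.0], [282.7, 2.9], [286.7, 2.9], [291.2, 1.5]]
[ 2.7467e+02  5.2000e+01  1.3400e+00  5.7000e-01 -6.0000e-02] 5.427 sd [0.93 4.68]
[ 2.7467e+02  5.2000e+01  1.3400e+00  5.7000e-01 -6.0000e-02] 5.427 sd [0.93 4.68]
[ 2.7467e+02  5.2000e+01  1.3400e+00  5.7000e-01 -6.0000e-02] 5.427 sd [0.93 4.68]
[ 2.7467e+02  5.2000e+01  1.3400e+00  5.7000e-01 -6.0000e-02] 5.427 sd [0.93 4.68]
```

Emit:
move_arm:
  motion:
    - {"tx":7e-05,"ty":-0.0037,"tz":0,"twist":0.02222}
    - {"tx":7e-05,"ty":-0.0037,"tz":0,"twist":0.02222}

```text
clock: 37.0
position: [0.6827, -0.0952, 0.1077]
ee_rot: [0.001, -3.141, -0.002]
force: [-0.5, 3.2, 5.1]
width: 0.175
gripper_force: 5.0
```

Emit:
move_arm:
  motion:
    - {"tx":7e-05,"ty":-0.0037,"tz":0,"twist":0.02222}

```text
clock: 37.1
position: [0.6827, -0.0996, 0.1077]
ee_rot: [-0.056, -3.14, -0.001]
force: [0.2, 2.9, 5.4]
width: 0.178
gripper_force: 5.0
```

Emit:
move_arm:
  motion:
    - {"tx":7e-05,"ty":-0.0037,"tz":0,"twist":0.02222}

```text
clock: 37.2
position: [0.6825, -0.1034, 0.1078]
ee_rot: [-0.111, -3.139, -0.001]
force: [0.3, 2.9, 4.9]
width: 0.176
gripper_force: 5.0
```

Emit:
move_arm:
  motion:
    - {"tx":7e-05,"ty":-0.0037,"tz":0,"twist":0.02222}

```text
clock: 37.3
position: [0.6822, -0.1071, 0.1078]
ee_rot: [-0.165, -3.137, -0.001]
force: [0.1, 3.0, 4.5]
width: 0.17
gripper_force: 5.0
```

Emit:
move_arm:
  motion:
    - {"tx":7e-05,"ty":-0.0037,"tz":0,"twist":0.02222}

```text
clock: 37.4
position: [0.6818, -0.1108, 0.1077]
ee_rot: [-0.22, -3.133, -0.001]
force: [-0.2, 2.8, 4.3]
width: 0.168
gripper_force: 5.0
```

Emit:
move_arm:
  motion:
    - {"tx":7e-05,"ty":-0.0037,"tz":0,"twist":0.02222}

```text
clock: 37.5
position: [0.6812, -0.1145, 0.1078]
ee_rot: [-0.275, -3.129, -0.001]
force: [-0.6, 2.4, 5.0]
width: 0.171
gripper_force: 5.0
```

Emit:
move_arm:
  motion:
    - {"tx":7e-05,"ty":-0.0037,"tz":0,"twist":0.02222}

```text
clock: 37.6
position: [0.6805, -0.1182, 0.1078]
ee_rot: [-0.329, -3.124, -0.001]
force: [1.0, 2.9, 5.5]
width: 0.172
gripper_force: 5.0
```

Emit:
move_arm:
  motion:
    - {"tx":7e-05,"ty":-0.0037,"tz":0,"twist":0.02222}

```text
clock: 37.7
position: [0.6797, -0.1218, 0.1077]
ee_rot: [-0.384, -3.117, -0.001]
force: [0.7, 2.1, 5.0]
width: 0.17
gripper_force: 5.0
```

Emit:
move_arm:
  motion:
    - {"tx":7e-05,"ty":-0.0037,"tz":0,"twist":0.02222}

```text
clock: 37.8
position: [0.6787, -0.1255, 0.1078]
ee_rot: [-0.438, -3.11, -0.001]
force: [0.6, 2.5, 5.1]
width: 0.175
gripper_force: 5.0
```

Emit:
move_arm:
  motion:
    - {"tx":7e-05,"ty":-0.0037,"tz":0,"twist":0.02222}

```text
clock: 37.9
position: [0.6776, -0.1291, 0.1077]
ee_rot: [-0.493, -3.102, -0.0]
force: [1.4, 2.8, 5.5]
width: 0.17
gripper_force: 5.0
```

Emit:
move_arm:
  motion:
    - {"tx":7e-05,"ty":-0.0037,"tz":0,"twist":0.02222}

```text
clock: 38.0
position: [0.6764, -0.1327, 0.1078]
ee_rot: [-0.547, -3.093, -0.0]
force: [0.0, 2.2, 5.5]
width: 0.174
gripper_force: 5.0
```

Emit:
move_arm:
  motion:
    - {"tx":7e-05,"ty":-0.0037,"tz":0,"twist":0.02222}

```text
clock: 38.1
position: [0.675, -0.1362, 0.1077]
ee_rot: [-0.601, -3.083, -0.0]
force: [0.4, 2.5, 5.7]
width: 0.171
gripper_force: 5.0
```

Emit:
move_arm:
  motion:
    - {"tx":7e-05,"ty":-0.0037,"tz":0,"twist":0.02222}

```text
clock: 38.2
position: [0.6736, -0.1397, 0.1077]
ee_rot: [-0.655, -3.072, -0.0]
force: [0.0, 1.7, 5.5]
width: 0.176
gripper_force: 5.0
```

Emit:
move_arm:
  motion:
    - {"tx":7e-05,"ty":-0.0037,"tz":0,"twist":0.02222}

```text
clock: 38.3
position: [0.672, -0.1431, 0.1078]
ee_rot: [-0.708, -3.06, 0.0]
force: [-0.0, 1.9, 5.9]
width: 0.172
gripper_force: 5.0
```

Emit:
move_arm:
  motion:
    - {"tx":7e-05,"ty":-0.0037,"tz":0,"twist":0.02222}

```text
clock: 38.4
position: [0.6702, -0.1465, 0.1078]
ee_rot: [-0.762, -3.047, 0.0]
force: [-0.2, 1.6, 5.8]
width: 0.171
gripper_force: 5.0
```

Emit:
move_arm:
  motion:
    - {"tx":7e-05,"ty":-0.0037,"tz":0,"twist":0.02222}

```text
clock: 38.5
position: [0.6684, -0.1497, 0.1077]
ee_rot: [-0.815, -3.033, 0.0]
force: [0.1, 0.9, 6.3]
width: 0.171
gripper_force: 5.0
```

Emit:
move_arm:
  motion:
    - {"tx":7e-05,"ty":-0.0037,"tz":0,"twist":0.02222}
    - {"tx":7e-05,"ty":-0.0037,"tz":0,"twist":0.02222}

```text
clock: 38.7
position: [0.6644, -0.1561, 0.1077]
ee_rot: [-0.92, -3.003, 0.001]
force: [-0.9, 1.1, 6.8]
width: 0.172
gripper_force: 5.0
```

Emit:
move_arm:
  motion:
    - {"tx":-0.0007,"ty":0.0037,"tz":0,"twist":-0.02222}
    - {"tx":-0.0007,"ty":0.0037,"tz":0,"twist":-0.02222}

```text
clock: 38.9
position: [0.6683, -0.1511, 0.1072]
ee_rot: [-0.811, -3.031, 0.003]
force: [-4.7, 1.1, 5.7]
width: 0.172
gripper_force: 5.0
```

Emit:
move_arm:
  motion:
    - {"tx":7e-05,"ty":0.0037,"tz":0,"twist":-0.02222}

```text
clock: 39.0
position: [0.6702, -0.1478, 0.1072]
ee_rot: [-0.757, -3.045, 0.003]
force: [-4.9, 1.0, 6.5]
width: 0.17
gripper_force: 5.0
```

Emit:
move_arm:
  motion:
    - {"tx":7e-05,"ty":0.0037,"tz":0,"twist":-0.02222}

```text
clock: 39.1
position: [0.6719, -0.1446, 0.1072]
ee_rot: [-0.704, -3.058, 0.003]
force: [-4.9, -1.0, 6.7]
width: 0.172
gripper_force: 5.0
```

Emit:
move_arm:
  motion:
    - {"tx":7e-05,"ty":0.0037,"tz":0,"twist":-0.02222}

```text
clock: 39.2
position: [0.6735, -0.1414, 0.1072]
ee_rot: [-0.651, -3.07, 0.003]
force: [-4.1, -1.1, 5.8]
width: 0.171
gripper_force: 5.0
```

Emit:
move_arm:
  motion:
    - {"tx":7e-05,"ty":0.0037,"tz":0,"twist":-0.02222}

```text
clock: 39.3
position: [0.6749, -0.1381, 0.1072]
ee_rot: [-0.597, -3.081, 0.003]
force: [-3.9, -0.7, 6.6]
width: 0.174
gripper_force: 5.0
```

Emit:
move_arm:
  motion:
    - {"tx":7e-05,"ty":0.0037,"tz":0,"twist":-0.02222}

```text
clock: 39.4
position: [0.6762, -0.1348, 0.1072]
ee_rot: [-0.544, -3.091, 0.004]
force: [-3.8, -0.5, 6.1]
width: 0.172
gripper_force: 5.0
```

```bash
python3 k.py
```

```text
39.4
ang 269.47 r 107.2 Ft(ccw) -1.85 Fr -3.36 cmdang(yaw) 270.44
```

```bash
cat > d7.txt <<'E'
.6827 -.0996 .2 2.9
.6825 -.1034 .3 2.9
.6822 -.1071 .1 3
.6818 -.1108 -.2 2.8
.6812 -.1145 -.6 2.4
.6805 -.1182 1 2.9
.6797 -.1218 .7 2.1
.6787 -.1255 .6 2.5
.6776 -.1291 1.4 2.8
.6764 -.1327 0 2.2
.675 -.1362 .4 2.5
.6736 -.1397 0 1.7
.672 -.1431 0 1.9
.6702 -.1465 -.2 1.6
.6684 -.1497 .1 .9
.6644 -.1561 -.9 1.1
E
cat > d8.txt <<'E'
.6702 -.1478 -4.9 1
.6719 -.1446 -4.9 -1
.6735 -.1414 -4.1 -1.1
.6749 -.1381 -3.9 -.7
.6762 -.1348 -3.8 -.5
E
sed -i 's/dat(6,-1)\]/dat(6,-1),dat(7,1),dat(8,-1)]/' bump.py
python3 bump.py; sed 's/A=A\[(A\[:,0\]>150)\]/A=A[A[:,0]>235]/;s/38,0,.2/38,0,.35/;s/52,3,.8/50,3,.55/' bump.py|python3 - |tail -1
```

```text
[ 0.5765 -0.0962  0.1063]
[[226.6, -1.6], [232.6, -0.3], [234.1, -1.1], [238.3, -1.1], [238.6, -1.4], [242.4, -0.8], [244.6, -1.4], [246.4, -0.9], [250.4, -0.4], [250.5, -0.8], [254.4, -1.7], [256.3, -2.1], [258.2, -1.9], [261.5, -1.5], [262.0, -2.3], [262.1, -2.3], [263.5, -3.1], [265.4, -2.7], [266.0, -2.9], [267.3, -2.2], [267.7, -2.6], [269.2, -1.8], [270.0, -2.6], [273.5, -1.9], [273.9, -2.5], [278.0, -1.3], [279.4, -2.1], [282.0, -2.8], [285.5, -1.8], [286.1, -1.3], [290.3, -1.5], [291.6, -1.7], [294.4, -0.8], [294.6, -0.7]]
[[230.2, 1.4], [234.2, 1.1], [238.2, 1.1], [242.3, -0.1], [246.2, 1.3], [250.3, 0.5], [254.3, 0.1], [256.1, 0.4], [258.4, 0.7], [260.2, 0.8], [262.2, 1.3], [262.5, 1.7], [264.2, 1.7], [266.3, 1.6], [266.6, 1.8], [268.3, 2.5], [270.3, 2.1], [270.6, 1.9], [272.4, 3.1], [274.4, 2.6], [274.7, 2.0], [276.5, 2.2], [278.4, 3.0], [278.8, 2.0], [280.5, 2.3], [282.5, 2.7], [282.7, 2.9], [284.5, 3.0], [286.5, 2.9], [286.7, 2.9], [288.5, 2.9], [291.2, 1.5]]
[2.7476e+02 5.2000e+01 1.3700e+00 5.8000e-01 2.0000e-02] 8.213 sd [0.76 4.04]
[2.7476e+02 5.2000e+01 1.3700e+00 5.8000e-01 2.0000e-02] 8.213 sd [0.76 4.04]
[2.7476e+02 5.2000e+01 1.3700e+00 5.8000e-01 2.0000e-02] 8.213 sd [0.76 4.04]
[2.7476e+02 5.2000e+01 1.3700e+00 5.8000e-01 2.0000e-02] 8.213 sd [0.76 4.04]
[274.44  50.     1.6    0.55   0.  ] 7.415 sd [0.79 4.19]
```

Emit:
move_arm:
  motion:
    - {"tx":0.0005,"ty":0.0033,"tz":0,"twist":-0.02}
    - {"tx":0.0005,"ty":0.0033,"tz":0,"twist":-0.02}
    - {"tx":5e-05,"ty":0.0027,"tz":0,"twist":-0.016}
    - {"tx":0,"ty":0,"tz":0,"twist":0}
    - {"tx":0,"ty":0,"tz":0,"twist":0}

```text
clock: 39.9
position: [0.6796, -0.1241, 0.1073]
ee_rot: [-0.406, -3.115, -0.001]
force: [1.1, -0.7, 1.3]
width: 0.175
gripper_force: 5.0
```

```bash
sed -i 's/C=np.array.*;TH/C=np.array([.5765,-.0962]);TH/' k.py; python3 k.py
```

```text
39.9
ang 275.28 r 106.8 Ft(ccw) -0.41 Fr 1.28 cmdang(yaw) 275.54
```

Emit:
move_arm:
  motion:
    - {"tx":0,"ty":0,"tz":0,"twist":0}
    - {"tx":0,"ty":0,"tz":0,"twist":0}
    - {"tx":0,"ty":0,"tz":0,"twist":0}
    - {"tx":0,"ty":0,"tz":-0.01,"twist":0}
    - {"tx":0,"ty":0,"tz":-0.02,"twist":0}
    - {"tx":0,"ty":0,"tz":-0.03,"twist":0}
    - {"tx":0,"ty":0,"tz":-0.03,"twist":0}
    - {"tx":0,"ty":0,"tz":-0.03,"twist":0}
    - {"tx":0,"ty":0,"tz":-0.02,"twist":0}
    - {"tx":0,"ty":0,"tz":0,"twist":0}
    - {"tx":0,"ty":0,"tz":0,"twist":0}
  gripper: 0.3

```text
clock: 41.0
position: [0.6799, -0.124, 0.2483]
ee_rot: [0.405, 3.114, -0.0]
force: [-0.2, 0.5, -0.1]
width: 0.35
gripper_force: 0.0
```

```bash
python3 go.py
python3 - <<'E'
from fit import *
a=[]
for c in("top","side"):
    i=arm.get_image(c)[:,:,::-1];x,y=proj(c,np.array([.6,-.06,.12])).astype(int)
    a.append(cv2.resize(i[y-60:y+60,x-60:x+60],(400,400),interpolation=cv2.INTER_CUBIC))
    for r in arm.place_of(c,"knob_grip")[:2]:
        p=atz(c,r["point"],.12);print(c,r["conf"],p.round(3),np.degrees(np.arctan2(p[1]+.0962,p[0]-.5765))%360-69.6)
cv2.imwrite("pics/end.png",np.hstack(a))
E
```

```text
clk 41.0 [ 0.6799 -0.124   0.2483] yaw_y 75.2 tilt -1.0 F [-0.24  0.47 -0.1 ] w 0.35 j [ 0.55  0.66 -0.8   1.31  0.47  1.36  1.07]
top 0.37 [ 0.676 -0.123  0.12 ] 275.3697968767626
side 0.65 [ 0.672 -0.131  0.12 ] 270.26349275383643
```

View pics/end.png

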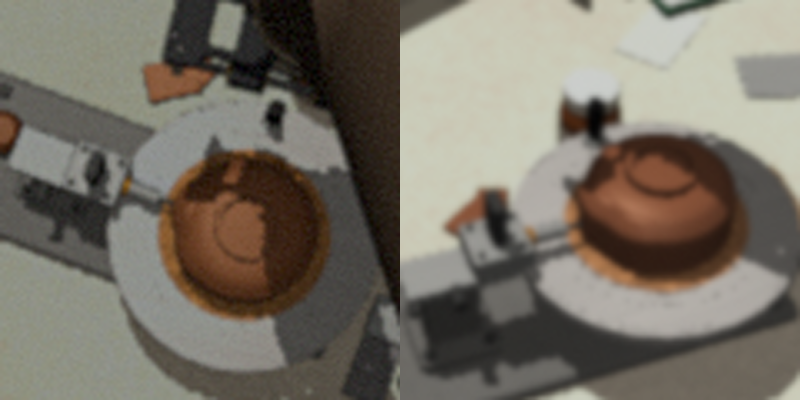

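The knob stands at about 275°, at (275,115) in the top crop. The pointer is on the wall, the hand is clear and the other things in view are undisturbed. Handing in.

```bash
python3 -c "from cell import arm;print(arm.sign_off())"
```

```text
the job is handed in; nothing more can be done
None
```

The job is handed in: the wheel rests with the knob at about 275°, the bowl's highest spot there by feel to within about 1°, and the hand is off everything; the first touch felt too firm (2–3 N), so after turning the wheel part-way I went back and eased the slide out about 1 mm, to roughly 1 to 1.5 N.

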